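# Clear the knockout fixture and stand the flanged pieces in the inspection tray

### The job

Two or three flanged pieces are stuck flush in the pockets of the green fixture: push each one up with its knockout rod by lifting the rod's knob, take it off, and stand it upright on its flange in the steel tray. Stand the toppled pieces lying on the bench upright in the tray as well, all feet flat on the tray floor, and leave all three knockout rods pushed fully down. Do not knock over or shove away the mug or the oil bottle.

Things in the scene. Friction and masses are not known exactly. Their poses are not given: they have to be found in the camera images.
- fixture: green knockout fixture fixed to the bench, 256 (its y) x 84 (x) x 160 mm tall; origin on the bench under its middle. Three square pockets, 64 x 64 mm, 80 mm deep, open at the top, in a row along y, 84 mm apart. A piece sunk in one stands on its foot, shank end flush with the fixture's top, out of reach of fingers until the rod below lifts it. The rods' knobs stand in front of it (-x side).
- nest1 (a point): centre of the pocket floor of pocket 1 (+y end of the fixture), 80 mm above the bench, axes as the fixture's; the knockout rod comes up through a hole here.
- rod1 (a joint): height of knockout rod 1 in m: 0 fully down (tip 3 mm below the pocket floor), 0.055 fully up, where a piece in the pocket stands 52 mm proud of the fixture's top. Lifting its knob pushes the rod up. It is stiff (10 N of friction; some 16 N to lift under a piece, 8 N to push down empty) and stays where it is left.
- knob1 (a point): centre of rod 1's black knob, which is 30 mm in diameter and 30 mm tall, on a 12 mm upright post, 78 mm in front (-x of the fixture) of pocket 1's middle; moves straight up and down with the rod, 180 mm above the bench when the rod is down and 235 mm when up.
- nest2 (a point): centre of the pocket floor of pocket 2 (middle of the fixture), 80 mm above the bench, axes as the fixture's; the knockout rod comes up through a hole here.
- rod2 (a joint): height of knockout rod 2 in m: 0 fully down (tip 3 mm below the pocket floor), 0.055 fully up, where a piece in the pocket stands 52 mm proud of the fixture's top. Lifting its knob pushes the rod up. It is stiff (10 N of friction; some 16 N to lift under a piece, 8 N to push down empty) and stays where it is left.
- knob2 (a point): centre of rod 2's black knob, which is 30 mm in diameter and 30 mm tall, on a 12 mm upright post, 78 mm in front (-x of the fixture) of pocket 2's middle; moves straight up and down with the rod, 180 mm above the bench when the rod is down and 235 mm when up.
- nest3 (a point): centre of the pocket floor of pocket 3 (-y end of the fixture), 80 mm above the bench, axes as the fixture's; the knockout rod comes up through a hole here.
- rod3 (a joint): height of knockout rod 3 in m: 0 fully down (tip 3 mm below the pocket floor), 0.055 fully up, where a piece in the pocket stands 52 mm proud of the fixture's top. Lifting its knob pushes the rod up. It is stiff (10 N of friction; some 16 N to lift under a piece, 8 N to push down empty) and stays where it is left.
- knob3 (a point): centre of rod 3's black knob, which is 30 mm in diameter and 30 mm tall, on a 12 mm upright post, 78 mm in front (-x of the fixture) of pocket 3's middle; moves straight up and down with the rod, 180 mm above the bench when the rod is down and 235 mm when up.
- piece1_mid (a point): aluminium piece, 80 mm tall, 0.3 kg: square flange foot 60 x 60 x 12 mm, round shank 50 mm in diameter rising 68 mm from its middle. The point is on its axis, 40 mm above the foot's underside; z runs from foot to shank end (z up: it stands upright), x and y square to the flange's sides. If present it starts sunk in pocket 1; it may be absent.
- piece2_mid (a point): aluminium piece, 80 mm tall, 0.3 kg: square flange foot 60 x 60 x 12 mm, round shank 50 mm in diameter rising 68 mm from its middle. The point is on its axis, 40 mm above the foot's underside; z runs from foot to shank end (z up: it stands upright), x and y square to the flange's sides. If present it starts sunk in pocket 2; it may be absent.
- piece3_mid (a point): aluminium piece, 80 mm tall, 0.3 kg: square flange foot 60 x 60 x 12 mm, round shank 50 mm in diameter rising 68 mm from its middle. The point is on its axis, 40 mm above the foot's underside; z runs from foot to shank end (z up: it stands upright), x and y square to the flange's sides. If present it starts sunk in pocket 3; it may be absent.
- piece4_mid (a point): aluminium piece, 80 mm tall, 0.3 kg: square flange foot 60 x 60 x 12 mm, round shank 50 mm in diameter rising 68 mm from its middle. The point is on its axis, 40 mm above the foot's underside; z runs from foot to shank end (z up: it stands upright), x and y square to the flange's sides. If present it starts toppled, lying on the bench; it may be absent.
- piece5_mid (a point): aluminium piece, 80 mm tall, 0.3 kg: square flange foot 60 x 60 x 12 mm, round shank 50 mm in diameter rising 68 mm from its middle. The point is on its axis, 40 mm above the foot's underside; z runs from foot to shank end (z up: it stands upright), x and y square to the flange's sides. If present it starts toppled, lying on the bench; it may be absent.
- tray: shallow steel inspection tray fixed to the bench, outside 290 mm (x) x 206 mm (y), rim 14 mm high and 4 mm thick, floor 4 mm above the bench; origin on the bench under its middle.
- mug: white mug, 80 mm in diameter, 92 mm tall, bystander; origin under its middle.
- oil: grey oil bottle, 64 mm in diameter, 150 mm tall, bystander; origin under its middle.
Mind the look-alikes: they are no part of the job. What is shaped like the part that bears piece2_mid but orange is not meant.

How it is judged:
By the outcome, as a careful person would: the job done as asked, in the order asked, and still so for the second after the job is handed in, with the robot touching nothing.
Of piece1, piece2, piece3 only 2 to 3 are there at a start; the rules pass over those that are not, and their reading is None.
Of piece4, piece5 only 1 to 2 are there at a start; the rules pass over those that are not, and their reading is None.
At some moment in a run one of piece4, piece5 may be knocked a few centimetres aside while the robot is not near it.
Once in a run the grip may slacken for a moment while it holds something.
It also fails if it takes over 210 s, if anything falls off the work surface, if the arm or the gripper's body presses on something with over 40 N, if the wrist force passes 120 N, or if a joint passes its speed limit or range.

### The arm

A 7-joint arm with a two-finger parallel gripper is mounted at the origin on the work surface. World frame = base frame: x ahead of the robot, y to its left, z up, the work surface at z = 0. Lengths are in m, angles in rad, forces in N, time in s.
With the tool pointing down it reaches from about 0.4 to 0.85 m from the base axis. Payload 4.5 kg.
Tool frame: the origin (TCP) lies midway between the tips of the shut fingers; the grasp point (between the pads) lies 19 mm behind it; x points along the fingers, y is the direction in which the jaws open and shut, and the axes are right-handed (so a half turn about x gives the same grasp; the last joint's range is limited). The gripper opens to 88 mm and grips with 3 to 60 N. Pads are 18 mm wide; open, the fingers measure 123 mm over their backs; the gripper's body (75 mm by 187 mm) begins 45 mm behind the grasp point.
Start: joints at [-1.262, 0.689, -0.195, 1.565, 0.157, 0.902, -0.215], TCP at [0.17, 0.602, 0.239] pointing down, gripper open.
Joint ranges: [-3.01, 3.01], [-0.46, 2.08], [-1.47, 1.51], [0.13, 2.56], [-1, 4.14], [0.04, 2.09], [-2.66, 2.66]. Speed limits (rad/s): [2.57, 2.57, 3.14, 3.14, 3.14, 3.14, 3.14].

### API

Orientations are given as a unit quaternion [x, y, z, w].
In Python, from plant import r gives the robot as it stands.
- The arm moves only by the tool arm_command, never from a script. Its argument "plan" is a list of rows, each a list of 5 numbers: the finger opening in m, from 0 to 0.0881, then the shift along the tool's x, y, z in m, then the turn about the tool's x in rad. In form: [[grip, dx, dy, dz, roll], ...]. A call has 1 to 12 rows; each row shifts and turns the commanded pose from where the row before left it, along the tool's axes as they then stand; what a row does not reach is not made up. A row lasts 1/8 s, in which the tool goes at most 62.5 mm and 10.7 degrees, less where a joint would pass 70% of its speed; a pose out of reach is approached as far as the arm can. A call is refused whole if a number of a shift passes 0.0625 or a number of a turn 0.188, either way. A call with a gripper value outside its range is refused whole. The fingers move at their own pace and stop on an object; "force" is the grip in N (left out, the last holds). Time passes only in rows, so rows that do not move let the fingers close. It gives the time, the measured TCP pose, the force and the opening at its end, in the units of the state.
- r.get_state(): the state, without advancing time (a new reading comes with each control period).
- r.snapshot(name): name is "side" or "top"; returns (picture, depth): 400x640x3 uint8, red, green, blue; 400x640 float32, m along the optical axis (not along the pixel's ray), 0 where there is no reading.
- r.calibration(name): a dict with "fx", "fy", "cx", "cy" (pixels), "k1" (the pictures are not rectified: a ray, as slopes to the right and down, at radius r is drawn at 1 + k1 r^2 times it, then the intrinsics apply), "eye" and "orientation" of the camera in the world. Camera axes: x right, y down, z forward; pixel columns grow to the right and rows downward; lengths in m; the calibration is good to about 2 mm. A picture is of the moment at which its call begins. calibration takes no time and is no camera call.
- r.finish_job(): hands the job in, once; it reports no verdict.
The state is a dict: "clock": time; "q": joint angles; "qd": joint speeds; "joint_torque": joint torques, N m; "tool_pos": TCP position; "eef_rot": TCP orientation; "contact_force": force on the tool from outside, world axes, zero at the start; "moment": the same for the moment, N m; "opening": opening from 0.0 (shut) to 1.0 (fully open).
Only numpy, scipy, OpenCV 4.12 (cv2) and the standard library are available. Lean on these libraries where they do the work, as an engineer would, in place of code of your own. Each camera call takes 0.05 s, during which the arm holds its last target.

## Working session

There is one attempt and no reset: what is moved stays moved. The work goes in short steps, Python scripts to look and compute and a tool call to move; the robot and the scene stay as the last step left them, time stands still between calls to the robot, and variables do not carry over. Pictures are saved under pics/ and viewed, and the job is handed in when it is done.

Besides the shell and the picture viewer there is one more tool, called by a JSON object that holds its "api" and its "payload". arm_command: Moves the arm, as the interface text tells. Its arguments: {"type":"object","properties":{"plan":{"type":"array","items":{"type":"array","items":{"type":"number"}}},"force":{"type":"number"}},"required":["plan"]}

```bash
ls; mkdir -p pics; python3 - <<'E'
from plant import r
import cv2
s=r.get_state(); print(s)
for n in("side","top"):
    p,d=r.snapshot(n); c=r.calibration(n); print(n,c)
    cv2.imwrite(f"pics/{n}0.png",p[:,:,::-1]); 
    import numpy as np; np.save(f"pics/{n}0.npy",d)
E
```

```text
pics
{'clock': 0.0, 'q': array([-1.26219203,  0.68997859, -0.19453012,  1.56636847,  0.15728549,
        0.90252513, -0.21507691]), 'qd': array([-4.06622510e-04,  4.31932203e-04,  4.40889862e-05, -1.47282818e-03,
       -2.09877040e-04, -9.15736312e-04,  1.97748144e-03]), 'joint_torque': array([-3.68116230e-05, -5.27561653e+01, -1.26698624e+00, -1.53426594e+01,
       -5.26627852e-02,  6.74439972e-03,  1.74921329e-04]), 'tool_pos': array([0.1694595 , 0.60090604, 0.23790731]), 'eef_rot': array([ 0.09614691,  0.70049641, -0.09747831,  0.70039884]), 'contact_force': array([-0.4396177 , -0.96172529, -0.11724551]), 'moment': array([-0.03575701,  0.00592432,  0.01797018]), 'opening': 0.9966282804703056}
side {'fx': 451.48864747413774, 'fy': 451.48864747413774, 'cx': 327.7785898677979, 'cy': 197.79936585478237, 'k1': -0.025282639576313753, 'eye': array([0.38189751, 0.55445818, 1.14547082]), 'orientation': array([-0.13525789,  0.95682371, -0.25388625,  0.0416588 ])}
top {'fx': 363.35356284022413, 'fy': 363.35356284022413, 'cx': 321.3117308334187, 'cy': 199.95931146506112, 'k1': -0.06675695444157015, 'eye': array([0.32999686, 0.00704457, 1.16339948]), 'orientation': array([ 0.70861013, -0.6961645 ,  0.07994728, -0.08267467])}
```

View pics/side0.png

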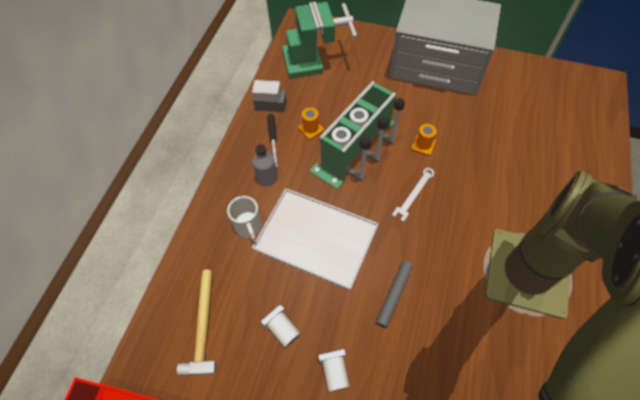

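View pics/top0.png

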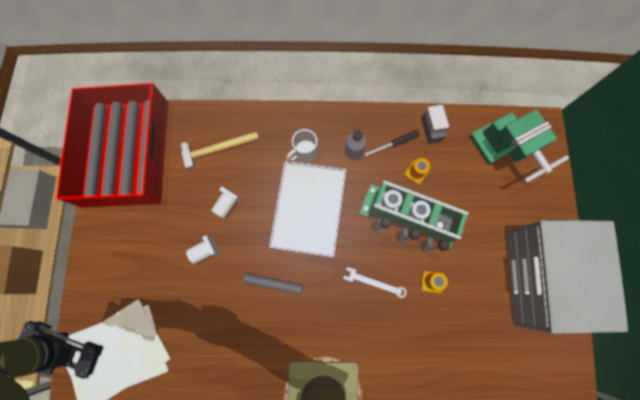

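The side view shows white toppled pieces at (281,326) and (334,369). White-ringed pieces sit in the fixture's pockets at (342,134) and (359,115), and the far pocket at (378,96) is dark and empty. The top view shows the same at (224,202), (200,249), (393,198) and (421,209), with pocket 3 at (445,221).

Candidates: orange look-alikes at top (418,170) and (434,281) are excluded by colour. The red bin's rods, the vise and the tools aren't pieces either.

Next I'll measure from depth.

```bash
cat > h.py <<'E'
import numpy as np, cv2
from scipy.spatial.transform import Rotation as R
from plant import r
def cloud(n,d):
    c=r.calibration(n); K=np.array([[c['fx'],0,c['cx']],[0,c['fy'],c['cy']],[0,0,1]])
    v,u=np.mgrid[0:400,0:640]
    p=cv2.undistortPoints(np.stack([u.ravel(),v.ravel()],1).astype(np.float64)[:,None],K,np.array([c['k1'],0,0,0.]))[:,0]
    z=d.ravel(); P=np.c_[p*z[:,None],z]
    W=R.from_quat(c['orientation']).apply(P)+c['eye']
    W[z==0]=np.nan
    return W.reshape(400,640,3)
def snap(n,tag):
    p,d=r.snapshot(n); cv2.imwrite(f"pics/{n}{tag}.png",p[:,:,::-1]); np.save(f"pics/{n}{tag}.npy",d)
    return p,cloud(n,d)
def load(n,tag):
    return cv2.imread(f"pics/{n}{tag}.png")[:,:,::-1],cloud(n,np.load(f"pics/{n}{tag}.npy"))
def crop(p,x0,y0,x1,y1,name,s=4):
    cv2.imwrite("pics/"+name,cv2.resize(p[y0:y1,x0:x1,::-1],None,fx=s,fy=s,interpolation=cv2.INTER_CUBIC))
def st():
    s=r.get_state(); Rm=R.from_quat(s['eef_rot']).as_matrix()
    return s['tool_pos'],Rm,s
E
python3 - <<'E'
from h import *
p,W=load('top',0)
for nm,u,v in [('bench',330,275),('mug',304,146),('oil',356,140),('p',224,202),('p',200,249),('k',378,226),('k',403,236),('k',428,245),('s1',393,198),('s2',421,209),('s3',445,221),('tray',310,210),('or',418,170),('or',434,281)]:
    print('top',nm,u,v,W[v,u].round(3))
crop(p,340,150,490,290,'t_fix.png',5); crop(p,170,170,360,280,'t_l.png',4)
p,W=load('side',0)
for nm,u,v in [('bench',250,350),('mug',243,212),('p',281,326),('p',334,369),('k',366,143),('k',383,124),('k',399,103),('s1',342,134),('s2',359,115),('s3',378,96),('tray',317,238)]:
    print('side',nm,u,v,W[v,u].round(3))
crop(p,290,70,440,200,'s_fix.png',5); crop(p,240,290,370,400,'s_l.png',5)
E
```

```text
top bench 330 275 [ 0.361 -0.018  0.001]
top mug 304 146 [0.789 0.076 0.005]
top oil 356 140 [ 0.759 -0.088  0.137]
top p 224 202 [0.578 0.32  0.055]
top p 200 249 [0.429 0.382 0.057]
top k 378 226 [ 0.517 -0.168  0.018]
top k 403 236 [ 0.486 -0.249  0.013]
top k 428 245 [ 0.458 -0.327  0.017]
top s1 393 198 [ 0.575 -0.191  0.159]
top s2 421 209 [ 0.544 -0.269  0.162]
top s3 445 221 [ 0.525 -0.363  0.082]
top tray 310 210 [0.567 0.05  0.01 ]
top or 418 170 [ 0.686 -0.288  0.081]
top or 434 281 [ 0.346 -0.322  0.079]
side bench 250 350 [ 0.641  0.395 -0.   ]
side mug 243 212 [0.795 0.045 0.012]
side p 281 326 [0.578 0.329 0.053]
side p 334 369 [0.428 0.388 0.051]
side k 366 143 [ 0.495 -0.151  0.194]
side k 383 124 [ 0.466 -0.228  0.191]
side k 399 103 [ 0.44  -0.306  0.197]
side s1 342 134 [ 0.57  -0.189  0.159]
side s2 359 115 [ 0.541 -0.266  0.161]
side s3 378 96 [ 0.51  -0.379  0.128]
side tray 317 238 [0.57  0.062 0.005]
```

```bash
python3 - <<'E'
import cv2,numpy as np
a=cv2.imread('pics/t_fix.png');b=cv2.imread('pics/s_fix.png');
c=cv2.imread('pics/t_l.png');d=cv2.imread('pics/s_l.png')
def g(l):
    l=[cv2.resize(x,(400,300)) for x in l]; return np.hstack(l)
cv2.imwrite('pics/m0.png',np.vstack([g([a,b]),g([c,d])]))
E
```

```text
(no output)
```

View pics/m0.png

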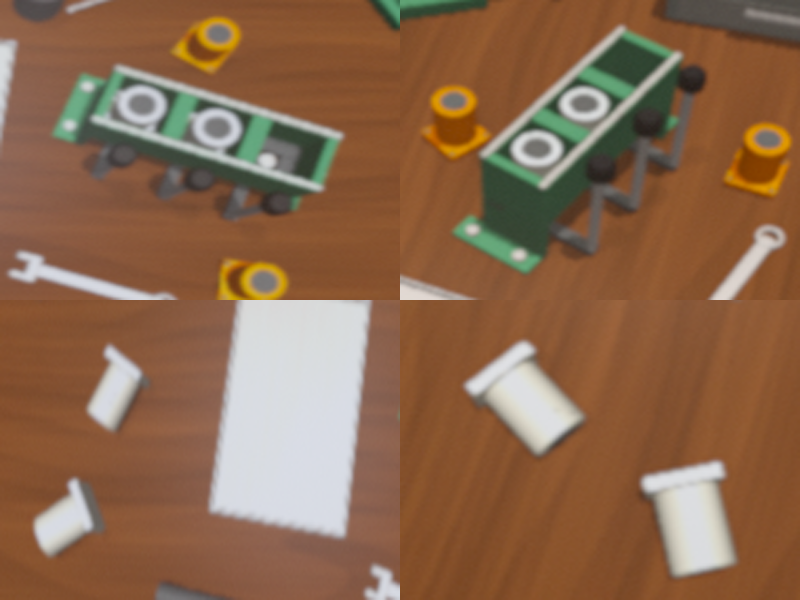

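The crops show pieces in pockets 1 and 2, pocket 3 empty with its rod visible, all knobs low, and two toppled white pieces. I'll fit the poses now.

```bash
python3 - <<'E'
from h import *
from scipy.optimize import least_squares
for n in('top','side'):
    p,W=load(n,0); print('==',n)
    hsv=cv2.cvtColor(np.ascontiguousarray(p),cv2.COLOR_RGB2HSV)
    P=W.reshape(-1,3); H=hsv.reshape(-1,3)
    reg=(P[:,0]>.38)&(P[:,0]<.68)&(P[:,1]>-.46)&(P[:,1]<-.09)
    # fixture top: z 155..165 all points -> min area rect
    m=reg&(abs(P[:,2]-.160)<.004)
    q=P[m][:,:2].astype(np.float32); 
    print('fix rect',cv2.minAreaRect(q*1000), 'n',m.sum())
    for k in [(.495,-.151),(.467,-.229),(.44,-.306)]:
        kk=reg&(P[:,2]>.18)&(np.hypot(P[:,0]-k[0],P[:,1]-k[1])<.03)
        print('knob',P[kk].mean(0).round(4),P[kk][:,2].max().round(4),kk.sum(), ((P[kk].min(0)+P[kk].max(0))/2).round(4))
    for c in [(.572,-.190),(.543,-.268)]:
        b=reg&(abs(P[:,2]-.16)<.008)&(np.hypot(P[:,0]-c[0],P[:,1]-c[1])<.04)&(H[:,1]<50)
        q=P[b]; print('shank',q.mean(0).round(4),((q.min(0)+q.max(0))/2).round(4),b.sum(),cv2.minEnclosingCircle(q[:,:2].astype(np.float32)*1000))
    m=(P[:,0]>.4)&(P[:,0]<.75)&(P[:,1]>-.12)&(P[:,1]<.2)&(H[:,1]<40)&(H[:,2]>150)&(P[:,2]<.03)
    print('tray',cv2.minAreaRect(P[m][:,:2].astype(np.float32)*1000), np.nanmedian(P[m][:,2]))
    for c in [(.578,.325),(.430,.385)]:
        b=(np.hypot(P[:,0]-c[0],P[:,1]-c[1])<.075)&(P[:,2]>.012)
        q=P[b]; 
        fl=q[q[:,2]>q[:,2].max()-.006]
        # model fit: outline in xy
        print('piece',b.sum(),q.max(0).round(3),q.min(0).round(3),cv2.minAreaRect(q[:,:2].astype(np.float32)*1000),'toppts',fl.mean(0).round(3))
    for c,rr in [((.79,.07),.08),((.765,-.09),.06)]:
        b=(np.hypot(P[:,0]-c[0],P[:,1]-c[1])<rr)&(P[:,2]>.03)
        q=P[b];print('by',q.min(0).round(3),q.max(0).round(3))
E
```

```text
== top
fix rect ((544.3338012695312, -269.69488525390625), (255.53945922851562, 85.444091796875), 69.07020568847656) n 1483
knob [ 0.4999 -0.163   0.1936] 0.2004 99 [ 0.5002 -0.1638  0.1919]
knob [ 0.4704 -0.2391  0.1936] 0.1999 102 [ 0.4706 -0.2414  0.1901]
knob [ 0.4403 -0.3185  0.1931] 0.1984 106 [ 0.4411 -0.3195  0.1893]
shank [ 0.5714 -0.1891  0.161 ] [ 0.5721 -0.1887  0.1596] 325 ((572.1065673828125, -190.0753936767578), 39.81010818481445)
shank [ 0.5428 -0.2675  0.1609] [ 0.5429 -0.2669  0.1597] 325 ((542.8699340820312, -267.7088317871094), 39.75831985473633)
tray ((583.3645629882812, 55.960845947265625), (213.3278350830078, 309.39739990234375), 82.41449737548828) 0.005163250605831893
piece 421 [0.622 0.361 0.065] [0.534 0.279 0.013] ((576.906005859375, 321.3633728027344), (57.988407135009766, 80.65338897705078), 64.51537322998047) toppts [0.605 0.305 0.062]
piece 515 [0.471 0.431 0.064] [0.387 0.334 0.012] ((426.9459533691406, 385.5671691894531), (60.307804107666016, 86.6458969116211), 27.40851593017578) toppts [0.442 0.356 0.061]
by [0.727 0.031 0.03 ] [0.81  0.122 0.098]
by
[... 489 characters left out ...]
6689453)
shank [ 0.5441 -0.267   0.1596] [ 0.5434 -0.2699  0.16  ] 280 ((543.6777954101562, -267.1396484375), 39.52808380126953)
tray ((583.188720703125, 56.866050720214844), (210.99850463867188, 307.3310852050781), 82.28718566894531) 0.004022230154441586
piece 785 [0.628 0.367 0.065] [0.534 0.283 0.012] ((578.8248291015625, 327.72760009765625), (60.03878402709961, 79.74319458007812), 58.721435546875) toppts [0.606 0.309 0.061]
piece 823 [0.47  0.433 0.064] [0.388 0.343 0.016] ((426.43927001953125, 388.90997314453125), (60.09452438354492, 78.53173828125), 29.309539794921875) toppts [0.443 0.36  0.06 ]
by [0.729 0.032 0.03 ] [0.813 0.125 0.097]
by [ 0.741 -0.116  0.03 ] [ 0.804 -0.057  0.154]
```

```bash
cat >> h.py <<'E'
def jaw(Rm): return np.degrees(np.arctan2(Rm[0,1],Rm[1,1]))  # jaw axis angle from +y toward +x
def go(wps,a=None,step=.055):
    """wps world TCP; a: jaw angle wanted (deg). prints roll first, then tool shifts per leg in the rolled frame"""
    t,Rm,s=st(); j=jaw(Rm)
    roll=0 if a is None else np.radians((a-j+90)%180-90)
    R2=Rm@R.from_rotvec([roll,0,0]).as_matrix()
    print('t',round(s['clock'],2),'tcp',t.round(4),'jaw',j.round(1),'F',s['contact_force'].round(1),'open',round(s['opening']*88.1,1),'tilt',Rm[:,0].round(3),'q7',s['q'][6].round(2),'roll',round(roll,3))
    for w in wps:
        d=R2.T@(np.array(w)-t); n=int(np.ceil(np.linalg.norm(d)/step))
        print(' shift',d.round(4),'n',n,'per row',(d/max(n,1)).round(4)); t=np.array(w)
E
python3 - <<'E'
from h import *
go([(.45,.40,.30),(.5,-.163,.30),(.5,-.163,.163)],20.5)
E
```

```text
t 0.1 tcp [0.1695 0.601  0.238 ] jaw 15.7 F [ 0.  -0.1  0. ] open 88.0 tilt [-0.    -0.002 -1.   ] q7 -0.22 roll 0.083
 shift [-0.0618 -0.0901  0.3332] n 7 per row [-0.0088 -0.0129  0.0476]
 shift [ 0.0009 -0.5098  0.244 ] n 11 per row [ 0.0001 -0.0463  0.0222]
 shift [ 0.137   0.0002 -0.    ] n 3 per row [ 0.0457  0.0001 -0.    ]
```

{"api": "arm_command", "payload": {"plan": [[0.055,-0.0088,-0.0129,0.0476,0.083],[0.055,-0.0088,-0.0129,0.0476,0],[0.055,-0.0088,-0.0129,0.0476,0],[0.055,-0.0088,-0.0129,0.0476,0],[0.055,-0.0088,-0.0129,0.0476,0],[0.055,-0.0088,-0.0129,0.0476,0],[0.055,-0.0088,-0.0129,0.0476,0]], "force": 50}}

```text
clock: 0.98
tool_pos: [0.4533, 0.4024, 0.3002]
eef_rot: [0.126, 0.696, -0.126, 0.696]
contact_force: [0.6, -0.2, -0.6]
opening: 0.621
```

{"api": "arm_command", "payload": {"plan": [[0.055,0,-0.0463,0.0222,0],[0.055,0,-0.0463,0.0222,0],[0.055,0,-0.0463,0.0222,0],[0.055,0,-0.0463,0.0222,0],[0.055,0,-0.0463,0.0222,0],[0.055,0,-0.0463,0.0222,0],[0.055,0,-0.0463,0.0222,0],[0.055,0,-0.0463,0.0222,0],[0.055,0,-0.0463,0.0222,0],[0.055,0,-0.0463,0.0222,0],[0.055,0,-0.0463,0.0222,0]]}}

```text
clock: 2.35
tool_pos: [0.5024, -0.1604, 0.3001]
eef_rot: [0.126, 0.696, -0.126, 0.696]
contact_force: [1.0, 1.4, -0.1]
opening: 0.624
```

```bash
python3 - <<'E'
from h import *
go([(.5,-.162,.30),(.5,-.162,.163)],20.5)
p,W=snap('side','1'); crop(p,240,40,480,240,'s1.png',3)
E
```

```text
t 2.35 tcp [ 0.5024 -0.1604  0.3001] jaw 20.5 F [ 1.   1.4 -0.1] open 54.9 tilt [-0.  0. -1.] q7 1.31 roll 0.0
 shift [ 0.0001 -0.0023 -0.0017] n 1 per row [ 0.0001 -0.0023 -0.0017]
 shift [ 1.37e-01 -0.00e+00  1.00e-04] n 3 per row [ 0.0457 -0.      0.    ]
```

{"api": "arm_command", "payload": {"plan": [[0.055,0,-0.001,-0.001,0],[0.055,0.045,0,0,0],[0.055,0.045,0,0,0],[0.055,0.03,0,0,0],[0.055,0.017,0,0,0],[0.055,0,0,0,0]]}}

```text
clock: 3.15
tool_pos: [0.5005, -0.1573, 0.1623]
eef_rot: [0.125, 0.697, -0.124, 0.695]
contact_force: [0.7, 0.2, 1.1]
opening: 0.62
```

```bash
python3 - <<'E'
from h import *
go([(.5,-.162,.163)],20.5)
p,W=snap('side','2'); p2,W=snap('top','2'); 
a=cv2.resize(p[60:180,300:460,::-1],None,fx=4,fy=4);b=cv2.resize(p2[160:280,330:490,::-1],None,fx=4,fy=4)
cv2.imwrite('pics/m2.png',cv2.resize(np.vstack([a,b]),(480,600*1)))
E
```

```text
t 3.15 tcp [ 0.5005 -0.1573  0.1623] jaw 20.3 F [0.7 0.2 1.1] open 54.6 tilt [-0.003  0.002 -1.   ] q7 1.24 roll 0.003
 shift [-0.0007 -0.0045  0.0011] n 1 per row [-0.0007 -0.0045  0.0011]
```

View pics/m2.png

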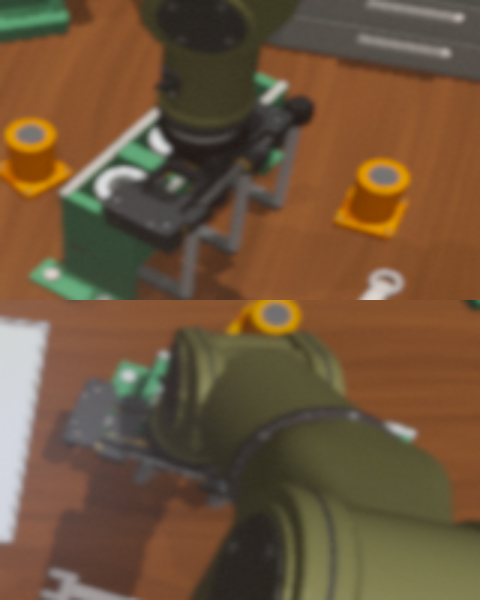

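{"api": "arm_command", "payload": {"plan": [[0.055,0,-0.0035,0.001,0],[0.03,0,0,0,0],[0.02,0,0,0,0],[0.02,0,0,0,0],[0.02,0,0,0,0]], "force": 55}}

```text
clock: 3.88
tool_pos: [0.5011, -0.1633, 0.1635]
eef_rot: [0.126, 0.696, -0.126, 0.696]
contact_force: [-0.4, -1.3, 2.8]
opening: 0.321
```

{"api": "arm_command", "payload": {"plan": [[0.02,-0.008,0,0,0],[0.02,-0.01,0,0,0],[0.02,-0.012,0,0,0],[0.02,-0.012,0,0,0],[0.02,-0.01,0,0,0],[0.02,-0.005,0,0,0],[0.02,0,0,0,0]]}}

```text
clock: 4.75
tool_pos: [0.501, -0.1633, 0.2188]
eef_rot: [0.126, 0.696, -0.126, 0.696]
contact_force: [7.0, -3.1, -23.5]
opening: 0.32
```

```bash
python3 - <<'E'
from h import *
go([(.5,-.163,.35)],20.5)
E
```

```text
t 4.75 tcp [ 0.501  -0.1633  0.2188] jaw 20.5 F [  7.   -3.1 -23.5] open 28.2 tilt [-0.001  0.    -1.   ] q7 1.28 roll -0.0
 shift [-0.1312 -0.     -0.0012] n 3 per row [-0.0437 -0.     -0.0004]
```

{"api": "arm_command", "payload": {"plan": [[0.06,0,0,0,0],[0.06,0,0,0,0],[0.07,0,0,0,0],[0.08,-0.04,0,0,0],[0.08,-0.04,0,0,0],[0.08,0,0,0,0]]}}

```text
clock: 5.5
tool_pos: [0.503, -0.1632, 0.3036]
eef_rot: [0.126, 0.693, -0.126, 0.698]
contact_force: [1.0, 0.3, 0.4]
opening: 0.908
```

```bash
python3 - <<'E'
from h import *
go([(.5725,-.1895,.30),(.5725,-.1895,.169)],20.5)
p,W=snap('side','3'); 
P=W.reshape(-1,3)
for c,z0 in [((.5,-.163),.225),((.5725,-.1895),.195)]:
    q=P[(np.hypot(P[:,0]-c[0],P[:,1]-c[1])<.032)&(P[:,2]>z0)&(P[:,2]<.256)]
    print(len(q),q.mean(0).round(4),q.max(0).round(3),q.min(0).round(3))
crop(p,290,50,450,170,'s3.png',4)
E
```

```text
t 5.5 tcp [ 0.503  -0.1632  0.3036] jaw 20.5 F [1.  0.3 0.4] open 80.0 tilt [ 0.007 -0.002 -1.   ] q7 1.31 roll -0.0
 shift [ 0.0042 -0.0003  0.0743] n 2 per row [ 0.0021 -0.0001  0.0371]
 shift [ 1.31e-01 -1.00e-04 -9.00e-04] n 3 per row [ 0.0437 -0.     -0.0003]
135 [ 0.4993 -0.1563  0.2432] [ 0.514 -0.146  0.254] [ 0.486 -0.174  0.226]
282 [ 0.5721 -0.184   0.2099] [ 0.597 -0.161  0.217] [ 0.548 -0.213  0.195]
```

View pics/s3.png

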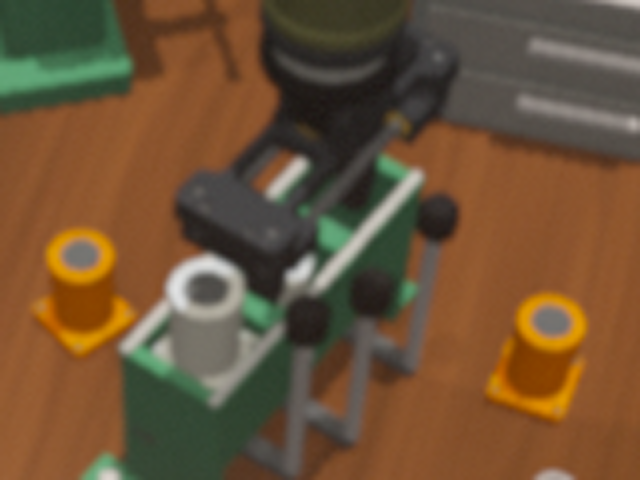

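The picture shows piece 1 raised (~52 mm proud) at crop (207,310) and knob 1 up at (307,320). Next I grasp piece 1.

{"api": "arm_command", "payload": {"plan": [[0.08,0,0,0.037,0],[0.08,0.004,0,0.037,0],[0.08,0,0,0,0],[0.08,0.045,0,0,0],[0.08,0.045,0,0,0],[0.08,0.03,0,0,0],[0.08,0.01,0,0,0],[0.08,0,0,0,0]]}}

```text
clock: 6.55
tool_pos: [0.5698, -0.1887, 0.1661]
eef_rot: [0.126, 0.696, -0.126, 0.695]
contact_force: [0.3, -0.1, 0.2]
opening: 0.907
```

```bash
python3 - <<'E'
from h import *
go([(.5725,-.1895,.169)],20.5)
E
```

```text
t 6.55 tcp [ 0.5698 -0.1887  0.1661] jaw 20.5 F [ 0.3 -0.1  0.2] open 79.9 tilt [-0.001  0.    -1.   ] q7 1.29 roll 0.0
 shift [-0.0029  0.0002  0.0029] n 1 per row [-0.0029  0.0002  0.0029]
```

{"api": "arm_command", "payload": {"plan": [[0.06,-0.002,0,0.0025,0],[0.04,0,0,0,0],[0.04,0,0,0,0],[0.04,0,0,0,0],[0.04,-0.02,0,0,0],[0.04,-0.04,0,0,0],[0.04,-0.04,0,0,0],[0.04,0,0,0,0]], "force": 40}}

```text
clock: 7.55
tool_pos: [0.5743, -0.1902, 0.2707]
eef_rot: [0.126, 0.694, -0.126, 0.698]
contact_force: [-0.2, -0.0, -3.5]
opening: 0.557
```

```bash
python3 - <<'E'
from h import *
go([(.6508,-.0031,.27),(.6508,-.0031,.06)],7.7)
E
```

```text
t 7.55 tcp [ 0.5743 -0.1902  0.2707] jaw 20.5 F [-0.2 -0.  -3.5] open 49.1 tilt [ 0.006 -0.001 -1.   ] q7 1.33 roll -0.224
 shift [0.0009 0.1957 0.0507] n 4 per row [0.0002 0.0489 0.0127]
 shift [ 2.1e-01  1.0e-04 -1.2e-03] n 4 per row [ 0.0525  0.     -0.0003]
```

{"api": "arm_command", "payload": {"plan": [[0.04,0,0,0,-0.112],[0.04,0,0,0,-0.112],[0.04,0,0.049,0.0127,0],[0.04,0,0.049,0.0127,0],[0.04,0,0.049,0.0127,0],[0.04,0,0.049,0.0127,0],[0.04,0.04,0,0,0],[0.04,0.05,0,0,0],[0.04,0.05,0,0,0],[0.04,0.04,0,0,0],[0.04,0.03,0,0,0],[0.04,0,0,0,0]]}}

```text
clock: 9.05
tool_pos: [0.6453, -0.0026, 0.0541]
eef_rot: [0.047, 0.709, -0.048, 0.702]
contact_force: [0.4, -0.2, -3.9]
opening: 0.556
```

```bash
python3 - <<'E'
from h import *
go([(.6508,-.0031,.04)],7.7)
E
```

```text
t 9.05 tcp [ 0.6453 -0.0026  0.0541] jaw 7.6 F [ 0.4 -0.2 -3.9] open 49.0 tilt [-0.009 -0.001 -1.   ] q7 1.15 roll 0.001
 shift [0.014  0.0002 0.0056] n 1 per row [0.014  0.0002 0.0056]
```

{"api": "arm_command", "payload": {"plan": [[0.04,0,0,0,0],[0.04,0.005,0,0,0],[0.04,0.004,0,0,0],[0.04,0.002,0,0,0],[0.04,0,0,0,0]]}}

```text
clock: 9.68
tool_pos: [0.6492, -0.0024, 0.0473]
eef_rot: [0.047, 0.706, -0.047, 0.705]
contact_force: [-0.4, -0.3, -2.4]
opening: 0.558
```

{"api": "arm_command", "payload": {"plan": [[0.04,0.003,0,0,0],[0.04,0.002,0,0,0],[0.04,0.0,0,0,0]]}}

```text
clock: 10.05
tool_pos: [0.6491, -0.0023, 0.042]
eef_rot: [0.047, 0.706, -0.047, 0.705]
contact_force: [0.3, -0.8, -3.2]
opening: 0.555
```

{"api": "arm_command", "payload": {"plan": [[0.04,0.002,0,0,0],[0.04,0.001,0,0,0],[0.04,0.0,0,0,0]]}}

```text
clock: 10.42
tool_pos: [0.6496, -0.0023, 0.0409]
eef_rot: [0.047, 0.705, -0.047, 0.706]
contact_force: [-2.9, 0.7, 6.9]
opening: 0.56
```

Contact (6.9 N), so the foot is seated. Release and retract, then go on to push rod 1 down.

{"api": "arm_command", "payload": {"plan": [[0.07,0,0,0,0],[0.07,0,0,0,0],[0.07,0,0,0,0],[0.07,-0.03,0,0,0],[0.07,-0.06,0,0,0],[0.07,-0.06,0,0,0],[0.07,-0.06,0,0,0],[0.07,-0.06,0,0,0]]}}

```text
clock: 11.42
tool_pos: [0.649, -0.0025, 0.3113]
eef_rot: [0.047, 0.706, -0.047, 0.706]
contact_force: [0.6, -1.8, -0.2]
opening: 0.794
```

```bash
python3 - <<'E'
from h import *
go([(.5,-.163,.31),(.5,-.163,.25),(.5,-.163,.195)],20.5)
E
```

```text
t 11.43 tcp [ 0.649  -0.0025  0.3113] jaw 7.7 F [ 0.6 -1.8 -0.2] open 69.9 tilt [ 0.  0. -1.] q7 1.23 roll 0.224
 shift [ 0.0013 -0.2025 -0.0833] n 4 per row [ 0.0003 -0.0506 -0.0208]
 shift [ 0.06 -0.   -0.  ] n 2 per row [ 0.03 -0.   -0.  ]
 shift [ 0.055 -0.    -0.   ] n 1 per row [ 0.055 -0.    -0.   ]
```

{"api": "arm_command", "payload": {"plan": [[0.04,0,0,0,0.112],[0.0,0,0,0,0.112],[0.0,0,-0.0506,-0.0208,0],[0.0,0,-0.0506,-0.0208,0],[0.0,0,-0.0506,-0.0208,0],[0.0,0,-0.0506,-0.0208,0],[0,0.03,0,0,0],[0,0.01,0,0,0],[0,0,0,0,0]], "force": 20}}

```text
clock: 12.55
tool_pos: [0.5007, -0.1619, 0.2689]
eef_rot: [0.126, 0.696, -0.125, 0.696]
contact_force: [0.5, -0.3, 0.8]
opening: 0.01
```

```bash
python3 - <<'E'
from h import *
go([(.5,-.163,.25),(.5,-.163,.195)],20.5)
p,W=snap('side','4'); crop(p,220,50,440,270,'s4.png',3)
E
```

```text
t 12.55 tcp [ 0.5007 -0.1619  0.2689] jaw 20.4 F [ 0.5 -0.3  0.8] open 0.9 tilt [-0.001  0.001 -1.   ] q7 1.3 roll 0.002
 shift [ 0.0189 -0.0013 -0.0003] n 1 per row [ 0.0189 -0.0013 -0.0003]
 shift [ 0.055  -0.      0.0001] n 1 per row [ 0.055  -0.      0.0001]
```

View pics/s4.png

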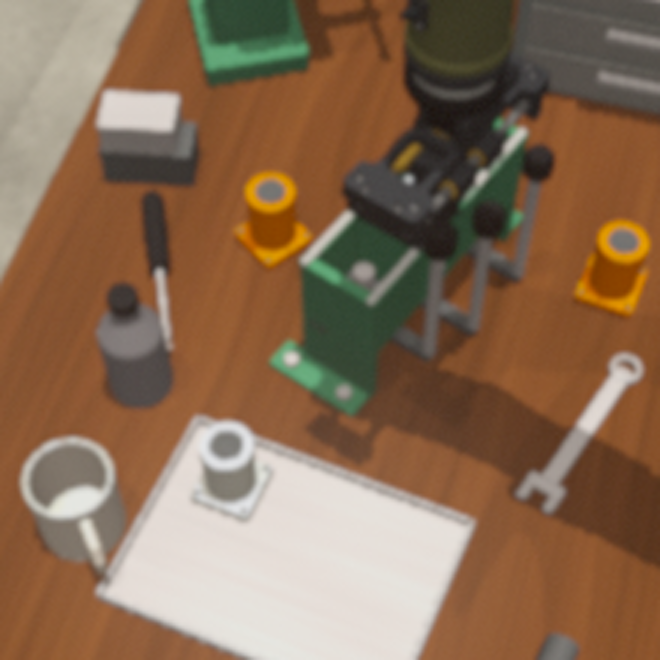

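Piece 1 stands in the tray at crop (230,470), and the fingers are over knob 1 at (438,240). Now I push it down.

{"api": "arm_command", "payload": {"plan": [[0,0.012,0,0,0],[0,0.008,0,0,0],[0,0.01,0,0,0],[0,0.01,0,0,0],[0,0.01,0,0,0],[0,0.01,0,0,0],[0,0.008,0,0,0],[0,0.006,0,0,0],[0,0,0,0,0]]}}

```text
clock: 13.72
tool_pos: [0.5007, -0.1624, 0.1955]
eef_rot: [0.126, 0.696, -0.126, 0.696]
contact_force: [-0.8, 0.6, 4.4]
opening: 0.006
```

{"api": "arm_command", "payload": {"plan": [[0,0.002,0,0,0],[0,0.002,0,0,0],[0,0,0,0,0]]}}

```text
clock: 14.1
tool_pos: [0.5008, -0.1624, 0.1952]
eef_rot: [0.126, 0.695, -0.126, 0.697]
contact_force: [-8.9, 3.3, 37.1]
opening: 0.006
```

{"api": "arm_command", "payload": {"plan": [[0.0,-0.02,0,0,0],[0.03,-0.04,0,0,0],[0.055,0,-0.042,0,0],[0.055,0,-0.042,0,0],[0.055,0,0,0,0]], "force": 55}}

```text
clock: 14.72
tool_pos: [0.4691, -0.2454, 0.2509]
eef_rot: [0.127, 0.696, -0.129, 0.695]
contact_force: [0.4, 1.4, -0.2]
opening: 0.438
```

```bash
python3 - <<'E'
from h import *
p,W=snap('side','5'); P=W.reshape(-1,3)
for c in [(.5,-.163),(.471,-.2415),(.44,-.32)]:
    q=P[(np.hypot(P[:,0]-c[0],P[:,1]-c[1])<.022)&(P[:,2]>.17)&(P[:,2]<.256)]
    if len(q): print(len(q),q.max(0).round(3),q.min(0).round(3))
go([(.4716,-.2417,.163)],20.5)
E
```

```text
127 [ 0.515 -0.145  0.2  ] [ 0.485 -0.175  0.171]
121 [ 0.486 -0.223  0.256] [ 0.456 -0.253  0.17 ]
117 [ 0.455 -0.303  0.199] [ 0.426 -0.331  0.171]
t 14.78 tcp [ 0.4703 -0.2428  0.2509] jaw 20.7 F [ 0.6  0.7 -0.2] open 42.1 tilt [-0.001 -0.    -1.   ] q7 1.44 roll -0.003
 shift [0.0879 0.0015 0.0009] n 2 per row [0.044  0.0007 0.0004]
```

{"api": "arm_command", "payload": {"plan": [[0.055,0,0,0,0],[0.055,0.025,0.0,0,0],[0.055,0.025,0,0,0],[0.055,0.02,0,0,0],[0.055,0.015,0,0,0],[0.055,0.002,0,0,0],[0.055,0,0,0,0]]}}

```text
clock: 15.65
tool_pos: [0.4715, -0.2412, 0.1646]
eef_rot: [0.126, 0.696, -0.126, 0.696]
contact_force: [-1.5, -0.1, 0.1]
opening: 0.619
```

```bash
python3 - <<'E'
from h import *
go([(.4716,-.2417,.163)],20.5)
E
```

```text
t 15.65 tcp [ 0.4715 -0.2412  0.1646] jaw 20.5 F [-1.5 -0.1  0.1] open 54.5 tilt [ 0.001 -0.    -1.   ] q7 1.4 roll 0.001
 shift [ 0.0016 -0.0004  0.0002] n 1 per row [ 0.0016 -0.0004  0.0002]
```

{"api": "arm_command", "payload": {"plan": [[0.02,0,0,0,0],[0.02,0,0,0,0],[0.02,0,0,0,0],[0.02,0,0,0,0],[0.02,-0.008,0,0,0],[0.02,-0.01,0,0,0],[0.02,-0.012,0,0,0],[0.02,-0.012,0,0,0],[0.02,-0.01,0,0,0],[0.02,-0.005,0,0,0],[0.02,0,0,0,0]]}}

```text
clock: 17.02
tool_pos: [0.4711, -0.2418, 0.2199]
eef_rot: [0.126, 0.696, -0.126, 0.696]
contact_force: [5.8, -3.4, -18.2]
opening: 0.32
```

{"api": "arm_command", "payload": {"plan": [[0.06,0,0,0,0],[0.06,0,0,0,0],[0.07,0,0,0,0],[0.08,-0.04,0,0,0],[0.08,-0.04,0,0,0],[0.08,0,0,0,0]]}}

```text
clock: 17.77
tool_pos: [0.4728, -0.242, 0.3046]
eef_rot: [0.125, 0.693, -0.126, 0.698]
contact_force: [-0.1, 0.2, -0.7]
opening: 0.911
```

```bash
python3 - <<'E'
from h import *
p,W=snap('side','6'); P=W.reshape(-1,3)
for c,z0 in [((.471,-.2415),.22),((.544,-.268),.195)]:
    q=P[(np.hypot(P[:,0]-c[0],P[:,1]-c[1])<.032)&(P[:,2]>z0)&(P[:,2]<.256)]
    if len(q): print(len(q),q.max(0).round(3),q.min(0).round(3))
go([(.544,-.2685,.30),(.544,-.2685,.169)],20.5)
crop(p,290,50,450,170,'s6.png',4)
E
```

```text
135 [ 0.485 -0.224  0.253] [ 0.456 -0.253  0.221]
267 [ 0.567 -0.242  0.217] [ 0.518 -0.293  0.195]
t 17.82 tcp [ 0.4716 -0.2416  0.3027] jaw 20.5 F [ 0.5  0.  -0.9] open 79.9 tilt [ 0.003 -0.001 -1.   ] q7 1.47 roll 0.0
 shift [0.003  0.0002 0.0772] n 2 per row [0.0015 0.0001 0.0386]
 shift [ 0.131   0.     -0.0004] n 3 per row [ 0.0437  0.     -0.0001]
```

View pics/s6.png

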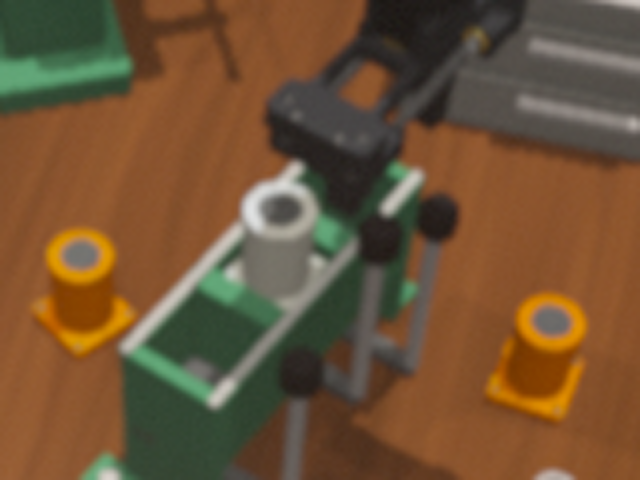

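Piece 2 is raised at crop (280,235), knob 2 is up and knob 1 is down.

{"api": "arm_command", "payload": {"plan": [[0.08,0,0,0.0386,0],[0.08,0.003,0,0.0386,0],[0.08,0,0,0,0],[0.08,0.045,0,0,0],[0.08,0.045,0,0,0],[0.08,0.03,0,0,0],[0.08,0.01,0,0,0],[0.08,0,0,0,0]]}}

```text
clock: 18.82
tool_pos: [0.5426, -0.2683, 0.1681]
eef_rot: [0.126, 0.696, -0.126, 0.695]
contact_force: [-0.4, -0.3, 0.3]
opening: 0.908
```

```bash
python3 - <<'E'
from h import *
go([(.544,-.2685,.169)],20.5)
E
```

```text
t 18.82 tcp [ 0.5426 -0.2683  0.1681] jaw 20.5 F [-0.4 -0.3  0.3] open 80.0 tilt [-0.001  0.001 -1.   ] q7 1.42 roll 0.0
 shift [-0.0009  0.0003  0.0013] n 1 per row [-0.0009  0.0003  0.0013]
```

{"api": "arm_command", "payload": {"plan": [[0.06,0,0,0.001,0],[0.04,0,0,0,0],[0.04,0,0,0,0],[0.04,0,0,0,0],[0.04,-0.02,0,0,0],[0.04,-0.04,0,0,0],[0.04,-0.04,0,0,0],[0.04,0,0,0,0]], "force": 40}}

```text
clock: 19.82
tool_pos: [0.5459, -0.2694, 0.2708]
eef_rot: [0.126, 0.694, -0.126, 0.698]
contact_force: [-0.3, -0.0, -4.1]
opening: 0.556
```

```bash
python3 - <<'E'
from h import *
go([(.5022,.017,.275),(.5022,.017,.055)],7.7)
E
```

```text
t 19.82 tcp [ 0.5459 -0.2694  0.2708] jaw 20.5 F [-0.3 -0.  -4.1] open 48.9 tilt [ 0.005 -0.002 -1.   ] q7 1.46 roll -0.224
 shift [-0.005   0.278  -0.0816] n 6 per row [-0.0008  0.0463 -0.0136]
 shift [ 0.22    0.0003 -0.0013] n 5 per row [ 0.044   0.0001 -0.0003]
```

{"api": "arm_command", "payload": {"plan": [[0.04,-0.02,0,0,-0.112],[0.04,0,0,0,-0.112],[0.04,0,0.0463,-0.0136,0],[0.04,0,0.0463,-0.0136,0],[0.04,0,0.0463,-0.0136,0],[0.04,0,0.0463,-0.0136,0],[0.04,0,0.0463,-0.0136,0],[0.04,0,0.0463,-0.0136,0],[0.04,0.04,0,0,0],[0.04,0.05,0,0,0],[0.04,0.05,0,0,0],[0.04,0.04,0,0,0]]}}

```text
clock: 21.32
tool_pos: [0.4984, 0.0172, 0.1052]
eef_rot: [0.047, 0.707, -0.047, 0.704]
contact_force: [0.9, -0.7, -4.1]
opening: 0.56
```

{"api": "arm_command", "payload": {"plan": [[0.04,0.03,0,0,0],[0.04,0.02,0,0,0],[0.04,0.01,0,0,0],[0.04,0,0,0,0],[0.04,0,0,0,0]]}}

```text
clock: 21.95
tool_pos: [0.5007, 0.0174, 0.0488]
eef_rot: [0.047, 0.705, -0.047, 0.706]
contact_force: [0.0, 0.1, -2.4]
opening: 0.558
```

```bash
python3 - <<'E'
from h import *
go([(.5022,.017,.04)],7.7)
E
```

```text
t 21.95 tcp [0.5007 0.0174 0.0488] jaw 7.7 F [ 0.   0.1 -2.4] open 49.2 tilt [ 0.001  0.    -1.   ] q7 0.97 roll 0.0
 shift [ 0.0088 -0.0002  0.0015] n 1 per row [ 0.0088 -0.0002  0.0015]
```

{"api": "arm_command", "payload": {"plan": [[0.04,0.003,0,0,0],[0.04,0.002,0,0,0],[0.04,0.001,0,0,0],[0.04,0,0,0,0]]}}

```text
clock: 22.45
tool_pos: [0.5004, 0.0173, 0.0423]
eef_rot: [0.047, 0.706, -0.047, 0.706]
contact_force: [-0.4, 0.0, -3.9]
opening: 0.557
```

{"api": "arm_command", "payload": {"plan": [[0.04,0.002,0,0,0],[0.04,0,0,0,0]]}}

```text
clock: 22.7
tool_pos: [0.5007, 0.0173, 0.041]
eef_rot: [0.047, 0.705, -0.047, 0.706]
contact_force: [-1.1, 0.0, 5.6]
opening: 0.563
```

Seated. Release, then go push rod 2 down.

{"api": "arm_command", "payload": {"plan": [[0.07,0,0,0,0],[0.07,0,0,0,0],[0.07,0,0,0,0],[0.07,-0.03,0,0,0],[0.07,-0.06,0,0,0],[0.07,-0.06,0,0,0],[0.07,-0.06,0,0,0],[0.07,-0.06,0,0,0]]}}

```text
clock: 23.7
tool_pos: [0.5, 0.0172, 0.3124]
eef_rot: [0.047, 0.706, -0.047, 0.706]
contact_force: [0.5, 0.7, -0.5]
opening: 0.799
```

```bash
python3 - <<'E'
from h import *
go([(.471,-.2417,.31),(.471,-.2417,.25)],20.5)
E
```

```text
t 23.7 tcp [0.5    0.0172 0.3124] jaw 7.7 F [ 0.5  0.7 -0.5] open 70.4 tilt [-0.  0. -1.] q7 1.12 roll 0.224
 shift [ 0.0023 -0.2526  0.0635] n 5 per row [ 0.0005 -0.0505  0.0127]
 shift [ 0.06 -0.    0.  ] n 2 per row [ 0.03 -0.    0.  ]
```

{"api": "arm_command", "payload": {"plan": [[0.04,0,0,0,0.112],[0.0,0,0,0,0.112],[0.0,0,-0.0505,0.0127,0],[0.0,0,-0.0505,0.0127,0],[0.0,0,-0.0505,0.0127,0],[0.0,0,-0.0505,0.0127,0],[0.0,0,-0.0505,0.0127,0],[0,0.03,0,0,0],[0,0.01,0,0,0],[0,0,0,0,0]], "force": 20}}

```text
clock: 24.95
tool_pos: [0.4713, -0.2403, 0.2698]
eef_rot: [0.126, 0.697, -0.125, 0.695]
contact_force: [1.4, 0.7, -0.4]
opening: 0.006
```

```bash
python3 - <<'E'
from h import *
go([(.471,-.2417,.25),(.471,-.2417,.193)],20.5)
p,W=snap('side','7'); crop(p,220,50,440,270,'s7.png',3)
E
```

```text
t 24.95 tcp [ 0.4713 -0.2403  0.2698] jaw 20.4 F [ 1.4  0.7 -0.4] open 0.5 tilt [-0.002  0.001 -1.   ] q7 1.44 roll 0.002
 shift [ 0.0198 -0.0014  0.0002] n 1 per row [ 0.0198 -0.0014  0.0002]
 shift [ 0.057  -0.      0.0001] n 2 per row [ 0.0285 -0.      0.0001]
```

View pics/s7.png

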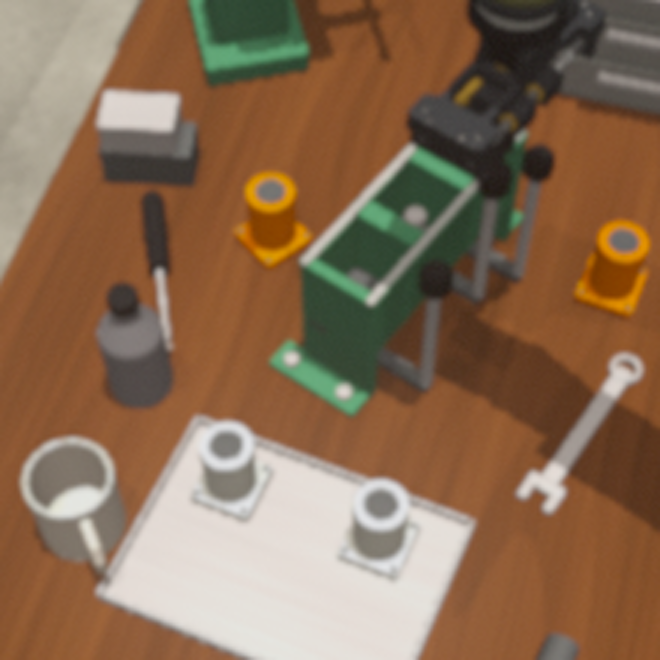

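Both pieces stand in the tray at crop (232,470) and (380,530). Pushing rod 2 down.

{"api": "arm_command", "payload": {"plan": [[0,0.012,0,0,0],[0,0.008,0,0,0],[0,0.01,0,0,0],[0,0.01,0,0,0],[0,0.01,0,0,0],[0,0.01,0,0,0],[0,0.008,0,0,0],[0,0.006,0,0,0],[0,0.003,0,0,0],[0,0.001,0,0,0],[0,0,0,0,0]]}}

```text
clock: 26.38
tool_pos: [0.4717, -0.241, 0.1953]
eef_rot: [0.125, 0.695, -0.126, 0.696]
contact_force: [-7.0, 3.5, 29.2]
opening: 0.008
```

{"api": "arm_command", "payload": {"plan": [[0,-0.03,0,0,0],[0,0,-0.042,0,0],[0,0,-0.042,0,0],[0,0,0,0,0],[0,0.015,0,0,0],[0,0.008,0,0,0],[0,0.004,0,0,0],[0,0,0,0,0]]}}

```text
clock: 27.38
tool_pos: [0.4421, -0.3183, 0.1954]
eef_rot: [0.126, 0.696, -0.125, 0.695]
contact_force: [-2.0, 2.2, 6.1]
opening: 0.008
```

{"api": "arm_command", "payload": {"plan": [[0,0.002,0,0,0],[0,0.001,0,0,0],[0,0,0,0,0]]}}

```text
clock: 27.75
tool_pos: [0.4421, -0.3184, 0.1953]
eef_rot: [0.125, 0.696, -0.125, 0.696]
contact_force: [-7.9, 5.1, 29.3]
opening: 0.006
```

{"api": "arm_command", "payload": {"plan": [[0,-0.05,0,0,0],[0,-0.06,0,0,0],[0,0,0.05,0,0],[0,0,0.05,0,0],[0,0,0.05,0,0],[0,0,0.05,0,0],[0,0,0.05,0,0]]}}

```text
clock: 28.62
tool_pos: [0.53, -0.0835, 0.302]
eef_rot: [0.125, 0.696, -0.125, 0.696]
contact_force: [0.1, -0.0, 0.4]
opening: 0.007
```

```bash
python3 - <<'E'
from h import *
from scipy.optimize import least_squares
p,W=snap('side','8'); p2,W2=snap('top','8')
go([])
crop(p,230,270,390,400,'s8.png',4)
P=np.vstack([W.reshape(-1,3),W2.reshape(-1,3)])
def sd(q,x):  # lying piece: base foot centre on axis, axis dir horizontal yaw + tilt
    cx,cy,cz,yaw,tl=x
    a=np.array([np.cos(yaw)*np.cos(tl),np.sin(yaw)*np.cos(tl),np.sin(tl)])
    d=q-np.array([cx,cy,cz]); h=d@a
    l=np.array([-np.sin(yaw),np.cos(yaw),0]); n=np.cross(a,l)
    u=d@l; w=d@n
    def box(*t): 
        t=np.stack(t,1); return np.linalg.norm(np.maximum(t,0),axis=1)+np.minimum(t.max(1),0)
    d1=box(abs(u)-.03,abs(w)-.03,abs(h-.006)-.006)
    d2=box(np.hypot(u,w)-.025,abs(h-.046)-.034)
    return np.minimum(d1,d2)
for nm,WW in [('side',W),('top',W2)]:
  P=WW.reshape(-1,3)
  for c in [(.578,.325),(.430,.388)]:
    q=P[(np.hypot(P[:,0]-c[0],P[:,1]-c[1])<.09)&(P[:,2]>.014)&(P[:,2]<.08)]
    best=None
    for y0 in np.arange(0,2*np.pi,np.pi/4):
        m=q.mean(0)
        x0=[m[0]-.03*np.cos(y0),m[1]-.03*np.sin(y0),.03,y0,0]
        f=least_squares(lambda x:sd(q,x),x0,loss='soft_l1',f_scale=.003)
        if best is None or f.cost<best.cost: best=f
    x=best.x; a=np.array([np.cos(x[3]),np.sin(x[3])])
    print(nm,len(q),'foot',x[:3].round(4),'yaw',np.degrees(x[3]).round(1)%360,'tilt',np.degrees(x[4]).round(1),'end',(x[:2]+.08*a).round(4),'rms',np.sqrt(np.mean(best.fun**2)).round(4))
E
```

```text
t 28.73 tcp [ 0.5316 -0.0775  0.3022] jaw 19.8 F [-0.5  0.6 -1.2] open 0.4 tilt [ 0.002  0.005 -1.   ] q7 1.13 roll 0
side 782 foot [0.6142 0.3058 0.0301] yaw 148.8 tilt -4.4 end [0.5458 0.3473] rms 0.0016
side 823 foot [0.4467 0.353  0.0296] yaw 119.3 tilt -4.5 end [0.4076 0.4228] rms 0.0017
top 421 foot [0.6141 0.3058 0.0322] yaw 148.9 tilt -5.3 end [0.5456 0.3471] rms 0.0018
top 511 foot [0.4467 0.3501 0.0315] yaw 119.2 tilt -4.5 end [0.4077 0.4199] rms 0.0015
```

View pics/s8.png

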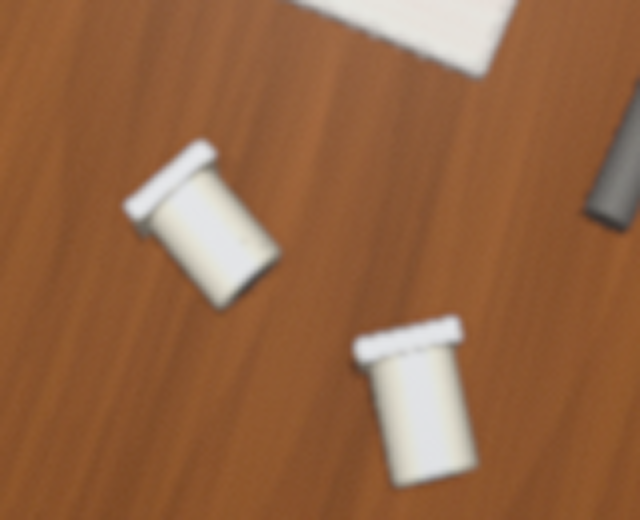

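Both fits agree between views to about 3 mm, and neither piece has been knocked. The plan is to grip each lightly across the shank near its end and lift, so it swings foot-down.

```bash
python3 - <<'E'
from h import *
go([(.5579,.3396,.20),(.5579,.3396,.008)],31.2)
E
```

```text
t 28.73 tcp [ 0.5316 -0.0775  0.3022] jaw 19.8 F [-0.5  0.6 -1.2] open 0.4 tilt [ 0.002  0.005 -1.   ] q7 1.13 roll 0.199
 shift [ 0.1044  0.3699 -0.1935] n 8 per row [ 0.013   0.0462 -0.0242]
 shift [ 0.192  -0.001   0.0002] n 4 per row [ 0.048  -0.0003  0.0001]
```

{"api": "arm_command", "payload": {"plan": [[0.04,0,0,0,0.094],[0.08,0,0,0,0.094],[0.08,0,0.0462,-0.0242,0],[0.08,0,0.0462,-0.0242,0],[0.08,0,0.0462,-0.0242,0],[0.08,0,0.0462,-0.0242,0],[0.08,0.02,0.0462,-0.0242,0],[0.08,0.025,0.0462,-0.0242,0],[0.08,0.03,0.0462,-0.0242,0],[0.08,0.03,0.04,-0.0242,0],[0.08,0,0,0,0]]}}

```text
clock: 30.1
tool_pos: [0.5491, 0.3299, 0.194]
eef_rot: [0.187, 0.684, -0.188, 0.68]
contact_force: [-0.9, -0.6, 1.1]
opening: 0.907
```

```bash
python3 - <<'E'
from h import *
go([(.5579,.3396,.05),(.5579,.3396,.008)],31.2)
E
```

```text
t 30.1 tcp [0.5491 0.3299 0.194 ] jaw 30.8 F [-0.9 -0.6  1.1] open 79.9 tilt [-0.006  0.001 -1.   ] q7 0.29 roll 0.007
 shift [0.144  0.0133 0.0032] n 3 per row [0.048  0.0044 0.0011]
 shift [0.042  0.0001 0.0002] n 1 per row [0.042  0.0001 0.0002]
```

{"api": "arm_command", "payload": {"plan": [[0.08,0.03,0.01,0.003,0],[0.08,0.045,0,0,0],[0.08,0.045,0,0,0],[0.08,0.02,0,0,0],[0.08,0,0,0,0],[0.08,0,0,0,0]]}}

```text
clock: 30.85
tool_pos: [0.5619, 0.3326, 0.0592]
eef_rot: [0.192, 0.68, -0.19, 0.682]
contact_force: [0.1, -0.1, 0.3]
opening: 0.905
```

```bash
python3 - <<'E'
from h import *
go([(.5579,.3396,.008)],31.2)
p,W=snap('side','9'); crop(p,200,250,360,370,'s9.png',4)
E
```

```text
t 30.85 tcp [0.5619 0.3326 0.0592] jaw 31.3 F [ 0.1 -0.1  0.3] open 79.7 tilt [ 0.003  0.002 -1.   ] q7 0.25 roll -0.002
 shift [ 0.0512  0.0037 -0.0071] n 1 per row [ 0.0512  0.0037 -0.0071]
```

View pics/s9.png

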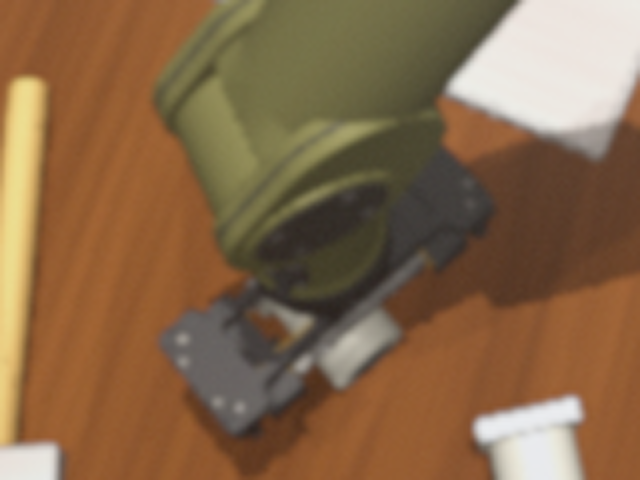

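The open jaws straddle the shank, with the shank end at crop (360,350). Correct by 7 mm toward the end and descend.

{"api": "arm_command", "payload": {"plan": [[0.08,0,0.0035,-0.007,0],[0.08,0,0,0,0],[0.08,0.02,0,0,0],[0.08,0.02,0,0,0],[0.08,0.01,0,0,0],[0.08,0,0,0,0]]}}

```text
clock: 31.65
tool_pos: [0.5556, 0.3381, 0.0057]
eef_rot: [0.19, 0.682, -0.191, 0.68]
contact_force: [-0.3, 0.4, -0.5]
opening: 0.903
```

```bash
python3 - <<'E'
from h import *
go([(.5579,.3396,.008)],31.2)
E
```

```text
t 31.65 tcp [0.5556 0.3381 0.0057] jaw 31.3 F [-0.3  0.4 -0.5] open 79.6 tilt [-0.002 -0.001 -1.   ] q7 0.23 roll -0.001
 shift [-0.0023  0.0025  0.0012] n 1 per row [-0.0023  0.0025  0.0012]
```

Close gently at 8 N and lift.

{"api": "arm_command", "payload": {"plan": [[0.06,-0.001,0.002,0.001,0],[0.03,0,0,0,0],[0.03,0,0,0,0],[0.03,0,0,0,0],[0.03,0,0,0,0],[0.03,-0.015,0,0,0],[0.03,-0.02,0,0,0],[0.03,-0.02,0,0,0],[0.03,-0.02,0,0,0],[0.03,0,0,0,0]], "force": 8}}

```text
clock: 32.9
tool_pos: [0.5597, 0.3409, 0.0858]
eef_rot: [0.192, 0.68, -0.189, 0.682]
contact_force: [-1.1, 0.5, -3.7]
opening: 0.563
```

```bash
python3 - <<'E'
from h import *
go([])
p,W=snap('side','10'); p2,W2=snap('top','10')
a=cv2.resize(p[240:390,200:400,::-1],None,fx=3,fy=3);b=cv2.resize(p2[140:290,130:330,::-1],None,fx=3,fy=3)
cv2.imwrite('pics/m10.png',np.vstack([a,b])[:, :])
cv2.imwrite('pics/m10.png',cv2.resize(np.hstack([a,b]),(800,300)))
E
```

```text
t 32.9 tcp [0.5597 0.3409 0.0858] jaw 31.3 F [-1.1  0.5 -3.7] open 49.6 tilt [ 0.004  0.003 -1.   ] q7 0.25 roll 0
```

View pics/m10.png

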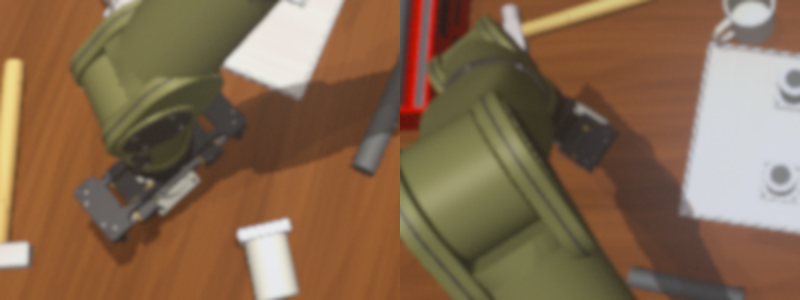

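```bash
python3 - <<'E'
from h import *
p,W=load('side',10); crop(p,230,300,330,375,'s10.png',7)
for v in range(320,352,4):
    print(v,[tuple(W[v,u].round(3)) for u in range(282,306,6)])
E
```

```text
320 [(np.float64(0.536), np.float64(0.368), np.float64(0.295)), (np.float64(0.528), np.float64(0.36), np.float64(0.276)), (np.float64(0.524), np.float64(0.348), np.float64(0.235)), (np.float64(0.522), np.float64(0.329), np.float64(0.166))]
324 [(np.float64(0.537), np.float64(0.371), np.float64(0.276)), (np.float64(0.53), np.float64(0.362), np.float64(0.249)), (np.float64(0.532), np.float64(0.34), np.float64(0.166)), (np.float64(0.543), np.float64(0.299), np.float64(-0.004))]
328 [(np.float64(0.539), np.float64(0.372), np.float64(0.248)), (np.float64(0.541), np.float64(0.353), np.float64(0.168)), (np.float64(0.547), np.float64(0.324), np.float64(0.047)), (np.float64(0.539), np.float64(0.309), np.float64(-0.001))]
332 [(np.float64(0.551), np.float64(0.364), np.float64(0.165)), (np.float64(0.547), np.float64(0.35), np.float64(0.114)), (np.float64(0.544), np.float64(0.332), np.float64(0.045)), (np.float64(0.536), np.float64(0.319), np.float64(-0.001))]
336 [(np.float64(0.548), np.float64(0.372), np.float64(0.165)), (np.float64(0.547), np.float64(0.354), np.float64(0.092)), (np.float64(0.548), np.float64(0.332), np.float64(-0.005)), (np.float64(0.533), np.float64(0.328), np.float64(-0.002))]
340 [(np.float64(0.565), np.float64(0.359), np.float64(0.047)), (np.float64(0.552), np.float64(0.354), np.float64(0.043)), (np.float64(0.545), np.float64(0.342), np.float64(-0.0)), (np.float64(0.53), np.float64(0.337), np.float64(-0.001))]
344 [(np.float64(0.563), np.float64(0.367), np.float64(0.046)), (np.float64(0.556), np.float64(0.355), np.float64(-0.001)), (np.float64(0.542), np.float64(0.351), np.float64(-0.002)), (np.float64(0.528), np.float64(0.346), np.float64(-0.004))]
348 [(np.float64(0.567), np.float64(0.369), np.float64(0.002)), (np.float64(0.553), np.float64(0.364), np.float64(0.0)), (np.float64(0.538), np.float64(0.36), np.float64(0.001)), (np.float64(0.524), np.float64(0.357), np.float64(0.003))]
```

View pics/s10.png

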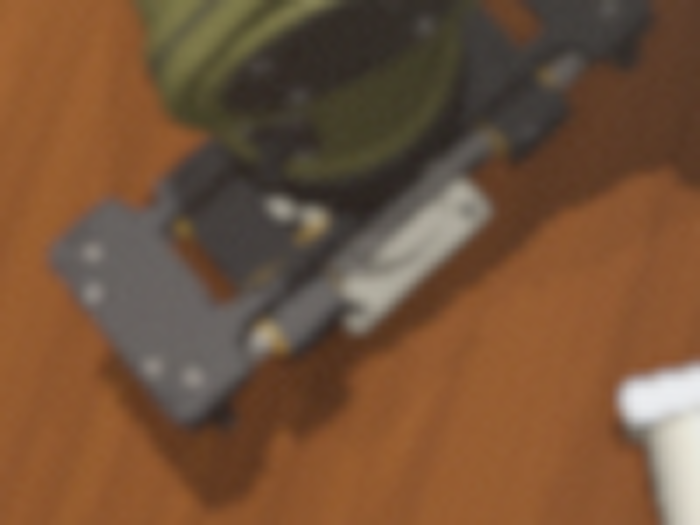

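The flange's top face lies level at z≈0.046, so the piece hangs upright. Firm the grip and carry it to slot C.

{"api": "arm_command", "payload": {"plan": [[0.03,0,0,0,0],[0.03,0,0,0,0],[0.03,-0.02,0,0,0],[0.03,-0.03,0,0,0],[0.03,-0.03,0,0,0],[0.03,0,0,0,-0.13],[0.03,0,0,0,-0.14],[0.03,0,0,0,-0.14],[0.03,0,0,0,0]], "force": 30}}

```text
clock: 34.12
tool_pos: [0.5587, 0.3399, 0.1644]
eef_rot: [0.049, 0.705, -0.048, 0.706]
contact_force: [-0.0, -0.2, -3.5]
opening: 0.556
```

```bash
python3 - <<'E'
from h import *
go([(.6642,.096,.166),(.6642,.096,.062)],7.7)
E
```

```text
t 34.12 tcp [0.5587 0.3399 0.1644] jaw 7.9 F [-0.  -0.2 -3.5] open 49.0 tilt [ 0.001  0.001 -1.   ] q7 0.58 roll -0.003
 shift [-0.0017 -0.2275  0.1373] n 5 per row [-0.0003 -0.0455  0.0275]
 shift [ 1.04e-01 -1.00e-04 -1.00e-04] n 2 per row [ 0.052 -0.    -0.   ]
```

{"api": "arm_command", "payload": {"plan": [[0.03,0,-0.0455,0.0275,0],[0.03,0,-0.0455,0.0275,0],[0.03,0,-0.0455,0.0275,0],[0.03,0,-0.0455,0.0275,0],[0.03,0,-0.0455,0.0275,0],[0.03,0,0,0,0],[0.03,0.03,0,0,0],[0.03,0.04,0,0,0],[0.03,0.025,0,0,0],[0.03,0,0,0,0]]}}

```text
clock: 35.38
tool_pos: [0.662, 0.0962, 0.0667]
eef_rot: [0.048, 0.707, -0.049, 0.704]
contact_force: [-0.1, 0.3, -4.2]
opening: 0.555
```

```bash
python3 - <<'E'
from h import *
go([(.6642,.096,.056)],7.7)
p,W=snap('side','11'); crop(p,220,150,400,285,'s11.png',4)
E
```

```text
t 35.38 tcp [0.662  0.0962 0.0667] jaw 7.8 F [-0.1  0.3 -4.2] open 48.9 tilt [-0.004 -0.001 -1.   ] q7 0.92 roll -0.002
 shift [0.0107 0.0001 0.0023] n 1 per row [0.0107 0.0001 0.0023]
```

View pics/s11.png

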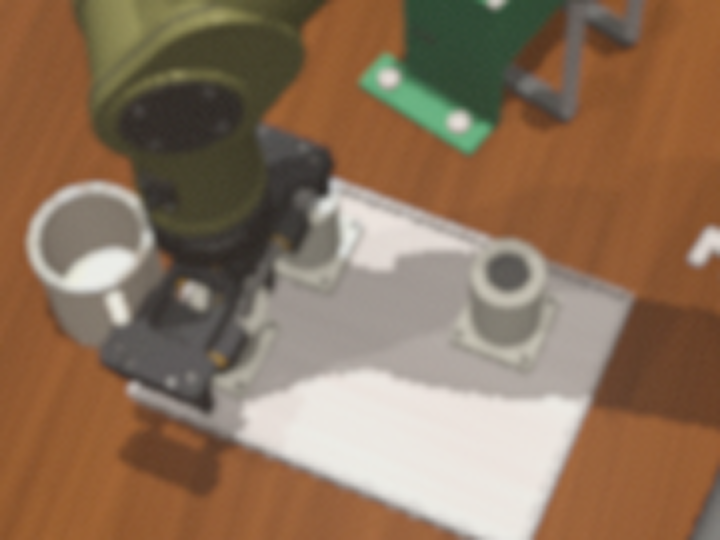

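{"api": "arm_command", "payload": {"plan": [[0.03,0.004,0,0,0],[0.03,0.003,0,0,0],[0.03,0,0,0,0]]}}

```text
clock: 35.8
tool_pos: [0.6639, 0.0959, 0.0617]
eef_rot: [0.048, 0.705, -0.048, 0.706]
contact_force: [0.2, 0.2, -2.9]
opening: 0.561
```

{"api": "arm_command", "payload": {"plan": [[0.03,0.002,0,0,0],[0.03,0.001,0,0,0],[0.03,0,0,0,0]]}}

```text
clock: 36.17
tool_pos: [0.6637, 0.0959, 0.0582]
eef_rot: [0.048, 0.706, -0.048, 0.705]
contact_force: [-0.0, 0.2, -3.2]
opening: 0.562
```

{"api": "arm_command", "payload": {"plan": [[0.03,0.0015,0,0,0],[0.03,0.001,0,0,0],[0.03,0,0,0,0]]}}

```text
clock: 36.55
tool_pos: [0.664, 0.0959, 0.056]
eef_rot: [0.048, 0.705, -0.048, 0.706]
contact_force: [-0.6, 0.0, -2.3]
opening: 0.558
```

{"api": "arm_command", "payload": {"plan": [[0.03,0.001,0,0,0],[0.03,0.001,0,0,0],[0.03,0,0,0,0]]}}

```text
clock: 36.92
tool_pos: [0.6653, 0.0958, 0.0555]
eef_rot: [0.048, 0.704, -0.048, 0.707]
contact_force: [-0.1, -1.2, 6.9]
opening: 0.562
```

{"api": "arm_command", "payload": {"plan": [[0.052,0,0,0,0],[0.06,0,0,0,0],[0.07,0,0,0,0],[0.07,0,0,0,0],[0.07,-0.03,0,0,0],[0.07,-0.06,0,0,0],[0.07,-0.06,0,0,0],[0.07,-0.06,0,0,0],[0.07,0,0,0,0]], "force": 8}}

```text
clock: 38.05
tool_pos: [0.6667, 0.0971, 0.2697]
eef_rot: [0.049, 0.702, -0.047, 0.709]
contact_force: [0.6, -0.5, -0.9]
opening: 0.794
```

```bash
cat >> h.py <<'E'
from scipy.optimize import least_squares
def sd(q,x):
    cx,cy,cz,yaw,tl=x
    a=np.array([np.cos(yaw)*np.cos(tl),np.sin(yaw)*np.cos(tl),np.sin(tl)])
    d=q-np.array([cx,cy,cz]); h=d@a
    l=np.array([-np.sin(yaw),np.cos(yaw),0]); n=np.cross(a,l)
    u=d@l; w=d@n
    def box(*t):
        t=np.stack(t,1); return np.linalg.norm(np.maximum(t,0),axis=1)+np.minimum(t.max(1),0)
    return np.minimum(box(abs(u)-.03,abs(w)-.03,abs(h-.006)-.006),box(np.hypot(u,w)-.025,abs(h-.046)-.034))
def lying(W,c,rad=.09):
    P=W.reshape(-1,3); q=P[(np.hypot(P[:,0]-c[0],P[:,1]-c[1])<rad)&(P[:,2]>.014)&(P[:,2]<.08)]
    best=None
    for y0 in np.arange(0,2*np.pi,np.pi/4):
        m=q.mean(0)
        f=least_squares(lambda x:sd(q,x),[m[0]-.03*np.cos(y0),m[1]-.03*np.sin(y0),.03,y0,0],loss='soft_l1',f_scale=.003)
        if best is None or f.cost<best.cost: best=f
    x=best.x; a=np.array([np.cos(x[3]),np.sin(x[3])])
    print(len(q),'foot',x[:3].round(4),'yaw',np.degrees(x[3]).round(1)%360,'tilt',np.degrees(x[4]).round(1),'grasp',(x[:2]+.066*a).round(4),'rms',np.sqrt(np.mean(best.fun**2)).round(4))
def standing(W,c):
    P=W.reshape(-1,3); q=P[(np.hypot(P[:,0]-c[0],P[:,1]-c[1])<.03)&(P[:,2]>.074)&(P[:,2]<.1)]
    A=np.c_[q[:,:2],np.ones(len(q))]; k=np.linalg.lstsq(A,q[:,2],rcond=None)[0]
    cc,rr=cv2.minEnclosingCircle(q[:,:2].astype(np.float32)*1000)
    print('top plane slope deg',np.degrees(k[:2]).round(1),'z',np.median(q[:,2]).round(4),'centre',np.round(cc,1),'r',round(rr,1),len(q))
E
python3 - <<'E'
from h import *
p,W=snap('side','12'); p2,W2=snap('top','12')
go([])
crop(p,220,150,400,285,'s12.png',4)
for w in (W,W2):
    for c in [(.65,-.003),(.501,.017),(.665,.096)]: standing(w,c)
    lying(w,(.43,.388))
E
```

```text
t 38.15 tcp [0.6635 0.0958 0.2639] jaw 7.8 F [ 0.6  0.7 -0.5] open 69.8 tilt [ 0. -0. -1.] q7 1.01 roll 0
top plane slope deg [ 1.6 -2.3] z 0.0837 centre [649.9  -2.4] r 26.9 256
top plane slope deg [ 0.4 -2.1] z 0.0839 centre [499.9  18.6] r 26.0 269
top plane slope deg [ 3.8 -1.4] z 0.0835 centre [679.5  94. ] r 24.2 196
825 foot [0.4465 0.3531 0.0297] yaw 119.2 tilt -4.5 grasp [0.4143 0.4107] rms 0.0016
top plane slope deg [0. 0.] z nan centre [0. 0.] r 0.0 0
top plane slope deg [0. 0.] z nan centre [0. 0.] r 0.0 0
top plane slope deg [0. 0.] z nan centre [0. 0.] r 0.0 0
514 foot [0.4468 0.3499 0.0314] yaw 119.2 tilt -4.5 grasp [0.4145 0.4075] rms 0.0016
  return _methods._mean(a, axis=axis, dtype=dtype,
  ret = ret.dtype.type(ret / rcount)
```

View pics/s12.png

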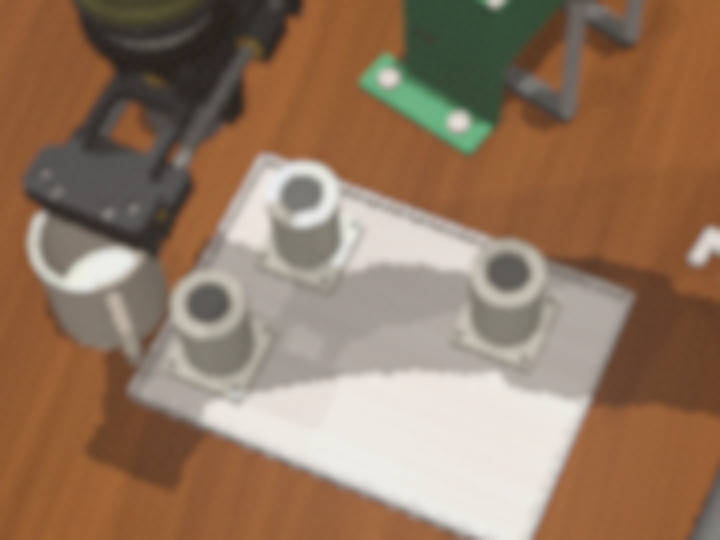

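```bash
python3 - <<'E'
from h import *
p,W=load('side',12)
standing(W,(.68,.094)); standing(W,(.685,.092))
P=W.reshape(-1,3)
q=P[(np.hypot(P[:,0]-.685,P[:,1]-.092)<.06)&(abs(P[:,2]-.016)<.004)]
print(len(q),cv2.minAreaRect(q[:,:2].astype(np.float32)*1000))
A=np.c_[q[:,:2],np.ones(len(q))]; print(np.degrees(np.linalg.lstsq(A,q[:,2],rcond=None)[0][:2]))
crop(p,230,200,310,260,'s12b.png',9)
E
```

```text
top plane slope deg [ 1.7 -1.4] z 0.0835 centre [683.6  94.2] r 26.4 279
top plane slope deg [ 1.7 -1.4] z 0.0835 centre [683.6  94.2] r 26.4 279
212 ((699.2299194335938, 103.8033447265625), (84.63385772705078, 90.11590576171875), 82.90979766845703)
[-0.35735108 -0.62787867]
```

View pics/s12b.png

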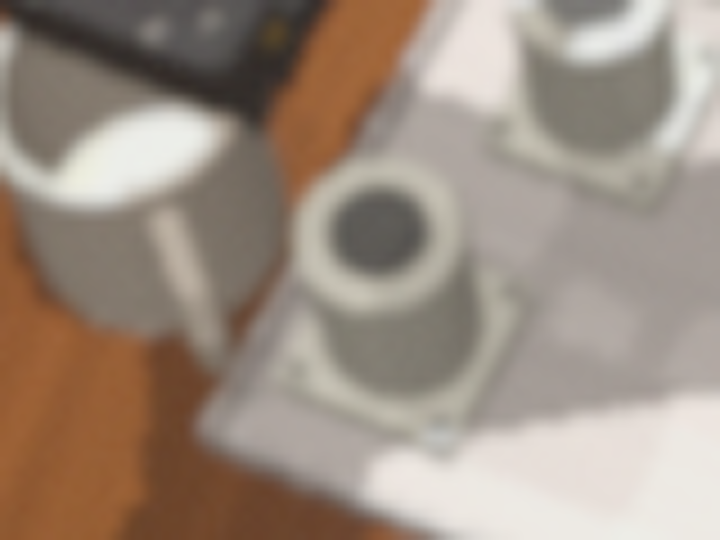

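Piece 4 stands at (0.684, 0.094), flat within the same bias as the others (z 0.0835). The second toppled piece hasn't moved. Going for it.

```bash
python3 - <<'E'
from h import *
go([(.4144,.4095,.19),(.4144,.4095,.06)],60.8)
E
```

```text
t 38.15 tcp [0.6635 0.0958 0.2639] jaw 7.8 F [ 0.6  0.7 -0.5] open 69.8 tilt [ 0. -0. -1.] q7 1.01 roll 0.925
 shift [ 0.0738 -0.0644 -0.3954] n 8 per row [ 0.0092 -0.0081 -0.0494]
 shift [ 0.13 -0.   -0.  ] n 3 per row [ 0.0433 -0.     -0.    ]
```

{"api": "arm_command", "payload": {"plan": [[0.08,0,0,0,0.155],[0.08,0,0,0,0.154],[0.08,0,0,0,0.154],[0.08,0,0,0,0.154],[0.08,0,0,0,0.154],[0.08,0,0,0,0.154],[0.08,0,-0.008,-0.0494,0],[0.08,0,-0.008,-0.0494,0],[0.08,0,-0.008,-0.0494,0],[0.08,0,-0.008,-0.0494,0],[0.08,0,-0.008,-0.0494,0],[0.08,0,-0.008,-0.0494,0]]}}

```text
clock: 39.65
tool_pos: [0.475, 0.3313, 0.2616]
eef_rot: [0.356, 0.61, -0.359, 0.609]
contact_force: [0.2, 0.2, 0.1]
opening: 0.905
```

{"api": "arm_command", "payload": {"plan": [[0.08,0.03,-0.008,-0.0494,0],[0.08,0.04,-0.008,-0.0494,0],[0.08,0,0,0,0],[0.08,0,0,0,0]]}}

```text
clock: 40.15
tool_pos: [0.4157, 0.4072, 0.1934]
eef_rot: [0.357, 0.61, -0.359, 0.61]
contact_force: [0.9, -0.4, -0.6]
opening: 0.907
```

```bash
python3 - <<'E'
from h import *
go([(.4144,.4095,.06),(.4144,.4095,.008)],60.8)
E
```

```text
t 40.15 tcp [0.4157 0.4072 0.1934] jaw 60.8 F [ 0.9 -0.4 -0.6] open 79.9 tilt [-0.001 -0.003 -1.   ] q7 -0.4 roll 0.0
 shift [ 0.1334  0.0004 -0.0029] n 3 per row [ 0.0445  0.0001 -0.001 ]
 shift [ 0.052   0.0001 -0.0001] n 1 per row [ 0.052   0.0001 -0.0001]
```

{"api": "arm_command", "payload": {"plan": [[0.08,0.04,0,-0.001,0],[0.08,0.045,0,0,0],[0.08,0.045,0,0,0],[0.08,0,0,0,0],[0.08,0,0,0,0]]}}

```text
clock: 40.78
tool_pos: [0.4169, 0.4093, 0.0664]
eef_rot: [0.359, 0.609, -0.358, 0.61]
contact_force: [-0.1, 0.9, 0.2]
opening: 0.908
```

```bash
python3 - <<'E'
from h import *
p,W=snap('side','13'); crop(p,270,290,400,400,'s13.png',5)
go([(.4144,.4095,.008)],60.8)
E
```

```text
t 40.83 tcp [0.417  0.4099 0.0669] jaw 60.9 F [-0.1 -0.8  0.6] open 79.7 tilt [ 0.003  0.002 -1.   ] q7 -0.42 roll -0.001
 shift [ 0.0588 -0.0027 -0.0009] n 2 per row [ 0.0294 -0.0013 -0.0004]
```

View pics/s13.png

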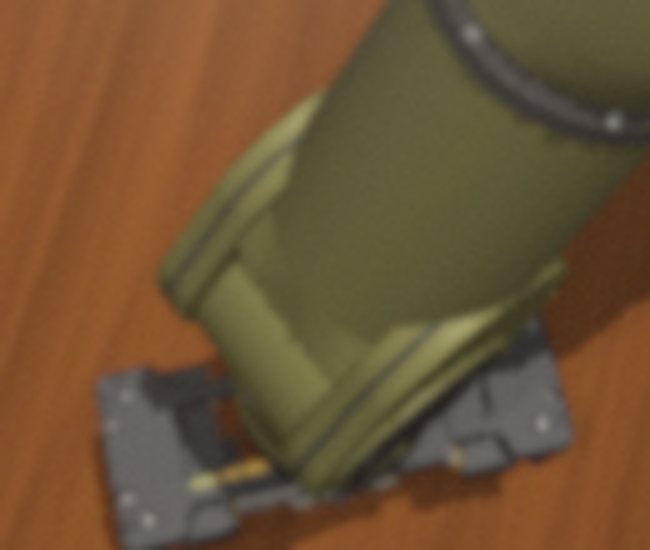

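```bash
python3 - <<'E'
from h import *
p,W=snap('top','13'); crop(p,140,180,280,290,'t13.png',5)
E
```

```text
(no output)
```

View pics/t13.png

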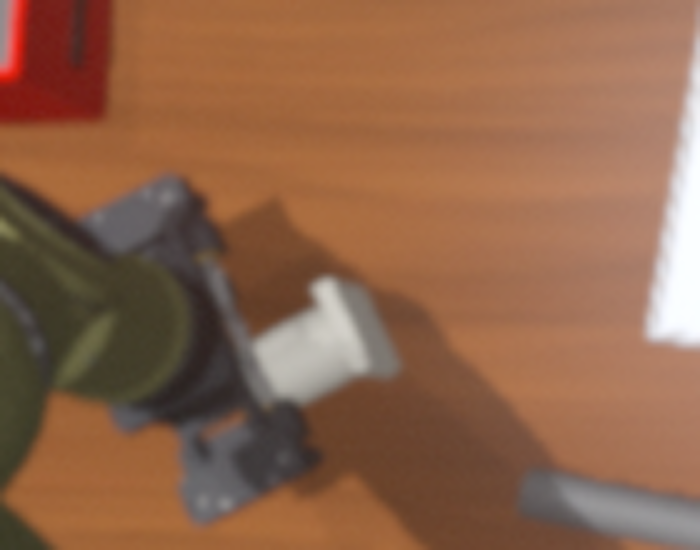

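The piece is unmoved (flange at crop (355,330)) and the jaws straddle the shank end. Descending.

{"api": "arm_command", "payload": {"plan": [[0.08,0,-0.002,-0.001,0],[0.08,0.025,0,0,0],[0.08,0.02,0,0,0],[0.08,0.01,0,0,0],[0.08,0,0,0,0],[0.08,0,0,0,0]]}}

```text
clock: 41.62
tool_pos: [0.4133, 0.4097, 0.0103]
eef_rot: [0.358, 0.61, -0.357, 0.61]
contact_force: [-1.2, -0.3, 0.5]
opening: 0.907
```

```bash
python3 - <<'E'
from h import *
go([(.4144,.4095,.008)],60.8)
E
```

```text
t 41.62 tcp [0.4133 0.4097 0.0103] jaw 60.8 F [-1.2 -0.3  0.5] open 79.9 tilt [ 0.001  0.001 -1.   ] q7 -0.43 roll 0.0
 shift [0.0023 0.0009 0.0007] n 1 per row [0.0023 0.0009 0.0007]
```

{"api": "arm_command", "payload": {"plan": [[0.06,0.002,0.001,0,0],[0.03,0,0,0,0],[0.03,0,0,0,0],[0.03,0,0,0,0],[0.03,0,0,0,0],[0.03,-0.015,0,0,0],[0.03,-0.02,0,0,0],[0.03,-0.02,0,0,0],[0.03,-0.025,0,0,0],[0.03,0,0,0,0],[0.03,0,0,0,0]], "force": 6}}

```text
clock: 43.0
tool_pos: [0.4136, 0.4097, 0.0877]
eef_rot: [0.358, 0.61, -0.358, 0.61]
contact_force: [-0.1, -0.5, -3.8]
opening: 0.564
```

```bash
python3 - <<'E'
from h import *
go([])
p,W=snap('top','14'); crop(p,140,180,280,290,'t14.png',5)
P=W.reshape(-1,3); q=P[(np.hypot(P[:,0]-.43,P[:,1]-.38)<.06)&(P[:,2]>.012)&(P[:,2]<.11)]
print(len(q)); 
for b in q[::12]: print(b.round(3))
E
```

```text
t 43.0 tcp [0.4136 0.4097 0.0877] jaw 60.8 F [-0.1 -0.5 -3.8] open 49.7 tilt [-0. -0. -1.] q7 -0.42 roll 0
134
[0.453 0.42  0.104]
[0.448 0.397 0.047]
[0.439 0.396 0.046]
[0.424 0.377 0.108]
[0.42  0.379 0.092]
[0.413 0.378 0.102]
[0.414 0.383 0.049]
[0.412 0.375 0.044]
[0.403 0.385 0.078]
[0.402 0.383 0.048]
[0.4   0.374 0.047]
[0.39  0.39  0.051]
```

View pics/t14.png

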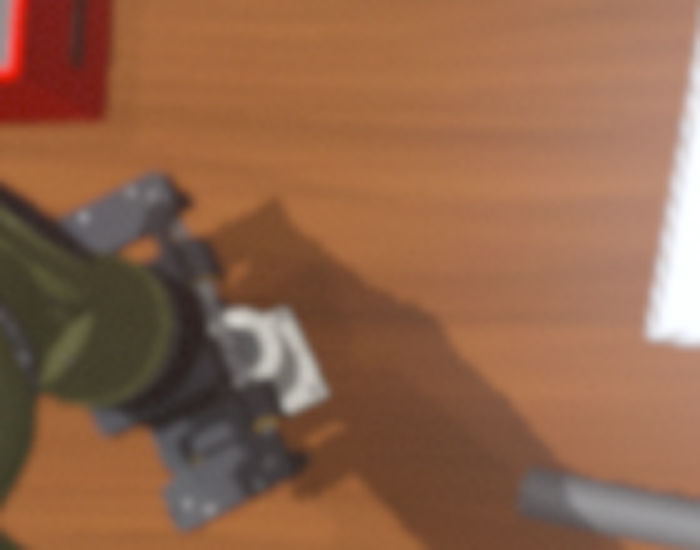

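It hangs upright: shank ring at crop (250,345), level flange at z≈0.047. Carrying it to slot D.

{"api": "arm_command", "payload": {"plan": [[0.03,0,0,0,0],[0.03,0,0,0,0],[0.03,-0.02,0,0,0],[0.03,-0.03,0,0,0],[0.03,-0.03,0,0,-0.15],[0.03,0,0,0,-0.155],[0.03,0,0,0,-0.155],[0.03,0,0,0,-0.155],[0.03,0,0,0,-0.155],[0.03,0,0,0,-0.155],[0.03,0,0,0,0]], "force": 30}}

```text
clock: 44.42
tool_pos: [0.4139, 0.4094, 0.1673]
eef_rot: [0.049, 0.706, -0.049, 0.705]
contact_force: [-0.6, 0.9, -3.9]
opening: 0.558
```

```bash
python3 - <<'E'
from h import *
go([(.5156,.1161,.166),(.5156,.1161,.062)],7.7)
E
```

```text
t 44.42 tcp [0.4139 0.4094 0.1673] jaw 7.9 F [-0.6  0.9 -3.9] open 49.2 tilt [-0.001 -0.001 -1.   ] q7 0.25 roll -0.004
 shift [ 0.0014 -0.277   0.1401] n 6 per row [ 0.0002 -0.0462  0.0234]
 shift [1.04e-01 1.00e-04 1.00e-04] n 2 per row [0.052 0.    0.   ]
```

{"api": "arm_command", "payload": {"plan": [[0.03,0,-0.0462,0.0234,0],[0.03,0,-0.0462,0.0234,0],[0.03,0,-0.0462,0.0234,0],[0.03,0,-0.0462,0.0234,0],[0.03,0,-0.0462,0.0234,0],[0.03,0,-0.0462,0.0234,0],[0.03,0,0,0,0],[0.03,0.03,0,0,0],[0.03,0.04,0,0,0],[0.03,0.025,0,0,0],[0.03,0.006,0,0,0],[0.03,0,0,0,0]]}}

```text
clock: 45.92
tool_pos: [0.5156, 0.1169, 0.0671]
eef_rot: [0.048, 0.705, -0.048, 0.706]
contact_force: [1.1, -0.7, -2.4]
opening: 0.557
```

```bash
python3 - <<'E'
from h import *
go([(.5156,.1161,.057)],7.7)
p,W=snap('side','15'); crop(p,220,150,400,285,'s15.png',4)
E
```

```text
t 45.92 tcp [0.5156 0.1169 0.0671] jaw 7.8 F [ 1.1 -0.7 -2.4] open 49.1 tilt [ 0.  0. -1.] q7 0.61 roll -0.002
 shift [ 0.0101 -0.0008  0.0001] n 1 per row [ 0.0101 -0.0008  0.0001]
```

View pics/s15.png

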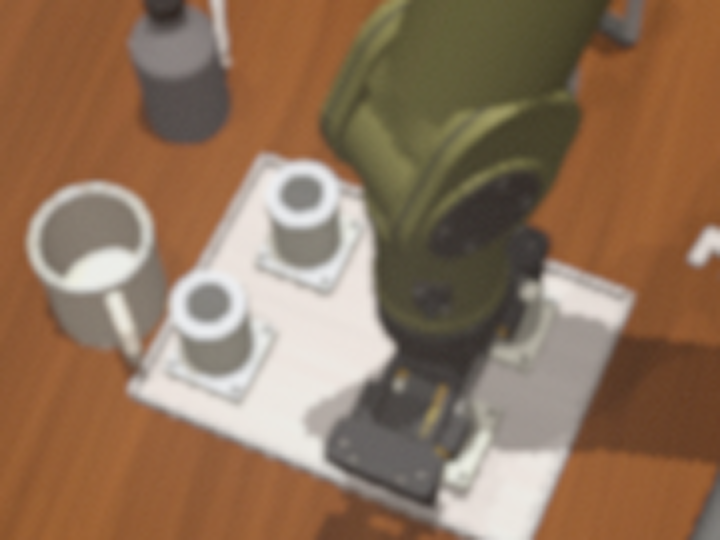

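{"api": "arm_command", "payload": {"plan": [[0.03,0.004,0,0,0],[0.03,0.003,0,0,0],[0.03,0.001,0,0,0],[0.03,0,0,0,0]]}}

```text
clock: 46.48
tool_pos: [0.5154, 0.1162, 0.0588]
eef_rot: [0.048, 0.705, -0.048, 0.705]
contact_force: [-0.2, 0.3, -4.1]
opening: 0.558
```

{"api": "arm_command", "payload": {"plan": [[0.03,0.001,0,0,0],[0.03,0.001,0,0,0],[0.03,0,0,0,0]]}}

```text
clock: 46.85
tool_pos: [0.5152, 0.1164, 0.0574]
eef_rot: [0.048, 0.705, -0.048, 0.706]
contact_force: [-2.4, 0.3, 5.2]
opening: 0.557
```

{"api": "arm_command", "payload": {"plan": [[0.052,0,0,0,0],[0.06,0,0,0,0],[0.07,0,0,0,0],[0.07,0,0,0,0],[0.07,-0.03,0,0,0],[0.07,-0.06,0,0,0],[0.07,-0.06,0,0,0],[0.07,-0.06,0,0,0],[0.07,0,0,0,0]], "force": 8}}

```text
clock: 47.98
tool_pos: [0.518, 0.1174, 0.2712]
eef_rot: [0.049, 0.702, -0.047, 0.709]
contact_force: [0.6, 0.2, -0.9]
opening: 0.793
```

{"api": "arm_command", "payload": {"plan": [[0.07,0,0.04,-0.02,0],[0.07,0,0.05,-0.02,0],[0.07,0,0.05,-0.02,0],[0.07,0,0.05,-0.02,0],[0.07,0,0.05,0,0],[0.07,0,0.05,0,0],[0.07,0,0,0,0],[0.07,0,0,0,0]]}}

```text
clock: 48.98
tool_pos: [0.4751, 0.413, 0.2654]
eef_rot: [0.047, 0.706, -0.049, 0.705]
contact_force: [0.7, -1.0, -0.6]
opening: 0.794
```

```bash
python3 - <<'E'
from h import *
go([])
p,W=snap('side','16'); p2,W2=snap('top','16')
crop(p,210,60,430,280,'s16.png',3); crop(p2,170,110,490,290,'t16.png',2)
for c in [(.65,-.003),(.501,.017),(.682,.094),(.516,.116)]: standing(W,c)
for n,w in(('side',W),('top',W2)):
    P=w.reshape(-1,3)
    for k in [(.501,-.163),(.4715,-.2415),(.442,-.320)]:
        q=P[(np.hypot(P[:,0]-k[0],P[:,1]-k[1])<.018)&(P[:,2]>.16)]
        print(n,'knob top z',np.percentile(q[:,2],[50,90,100]).round(4))
    for c,rr in [((.79,.07),.08),((.765,-.09),.06)]:
        q=P[(np.hypot(P[:,0]-c[0],P[:,1]-c[1])<rr)&(P[:,2]>.03)];print('by',q.min(0).round(3),q.max(0).round(3))
E
```

```text
t 48.98 tcp [0.4751 0.413  0.2654] jaw 7.8 F [ 0.7 -1.  -0.6] open 69.9 tilt [-0.001 -0.003 -1.   ] q7 0.36 roll 0
top plane slope deg [ 0.8 -1.6] z 0.0838 centre [649.2  -0.9] r 25.7 247
top plane slope deg [0. 0.] z nan centre [0. 0.] r 0.0 0
top plane slope deg [ 1.1 -2.3] z 0.0836 centre [682.5  94. ] r 26.2 278
top plane slope deg [0. 0.] z nan centre [0. 0.] r 0.0 0
side knob top z [0.1918 0.196  0.199 ]
side knob top z [0.1922 0.1955 0.1989]
side knob top z [0.1908 0.1956 0.1985]
by [0.729 0.033 0.03 ] [0.813 0.125 0.098]
by [ 0.741 -0.115  0.03 ] [ 0.804 -0.056  0.155]
top knob top z [0.1945 0.197  0.2005]
top knob top z [0.1941 0.1973 0.2017]
top knob top z [0.1938 0.197  0.1985]
by [0.726 0.031 0.03 ] [0.81  0.123 0.096]
by [ 0.739 -0.124  0.03 ] [ 0.799 -0.061  0.154]
  return _methods._mean(a, axis=axis, dtype=dtype,
  ret = ret.dtype.type(ret / rcount)
```

View pics/s16.png

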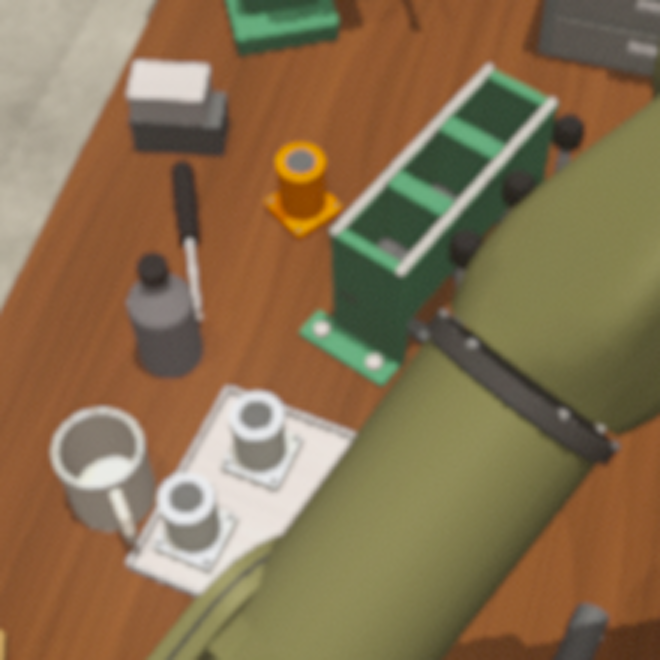

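View pics/t16.png

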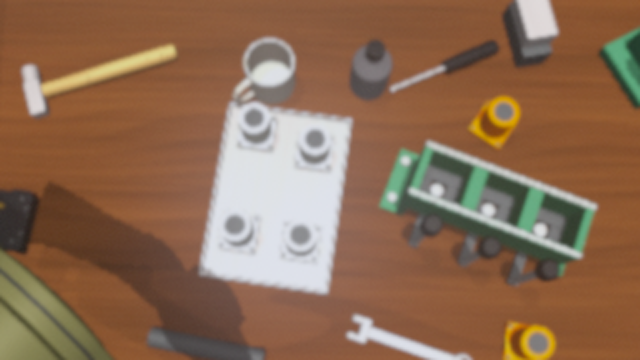

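The top view shows four pieces standing in the tray at crop (255,122), (316,146), (237,230) and (301,240), with all pockets empty. The knobs are down and the mug and bottle are unmoved. One last level check from the top view before handing in.

```bash
python3 - <<'E'
from h import *
p2,W2=snap('top','17')
for c in [(.65,-.003),(.501,.017),(.684,.094),(.512,.116)]: standing(W2,c)
crop(p2,260,155,355,260,'t17.png',5)
E
```

```text
top plane slope deg [ 2.2 -0. ] z 0.0852 centre [650.6  -3.4] r 25.0 205
top plane slope deg [ 0.6 -0.6] z 0.0854 centre [500.6  15.7] r 25.0 218
top plane slope deg [1.9 0.8] z 0.0853 centre [683.4  91.6] r 25.1 194
top plane slope deg [1.9 0.7] z 0.0852 centre [513.8 115. ] r 24.9 220
```

View pics/t17.png

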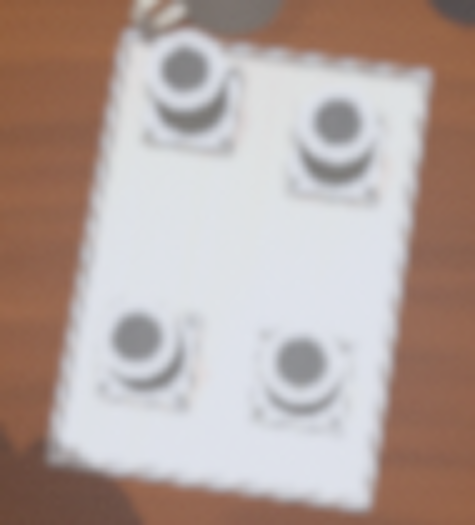

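All four stand flat inside the rim with equal top heights. Handing in.

```bash
python3 -c "
from plant import r
print(r.finish_job())"
```

```text
the job is handed in; nothing more can be done
None
```

The job is handed in, at about 49 s of the 210 s allowed. All four pieces present stand upright in the tray, and all three rods are down.

- **Fixture pieces:** Pockets 1 and 2 held pieces. I lifted each rod by its knob, took the piece off, stood it in the tray, and pushed the rod back down. Pocket 3 was empty. I pressed its rod as well, and it was already at the bottom.
- **Toppled pieces:** Both were gripped lightly near the shank end so they swung foot-down, then set in the tray.
- **Last checks:**
  - All four shank tops measured 85.2–85.4 mm high, against 84 mm expected. The difference is within the roughly 2 mm calibration error.
  - The top faces read up to 2.2° off level. I put this down to depth noise, since all four heights agree.
  - All three knobs were at the down height, about 195 mm, and the mug and oil bottle were unmoved.
- **Off target:** The first toppled piece stands about 20 mm from where I aimed. It was probably held slightly tilted and levelled when released. Its flange is still inside the rim, about 17 mm clear of it.

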